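Lock the grain mill's grind setting

TASK

The hand mill's grind is set and must now be locked: take the square-headed holding pin from its bamboo block and drop it through the fork of the barrel's arm, fully down into the hole beneath, so that the barrel cannot turn. Then turn the knurled ring on top clockwise (seen from above) until it comes up firmly tight by feel, without forcing it; the barrel must keep its setting. Leave the pin in its hole, let go of the ring, and leave the other kitchen things where they are.

Things in the scene. Friction and masses are not known exactly. Their poses are not given: they have to be found in the camera images.
- barrel: Steel grind-setting barrel on the mill's casting. Turns about the upright axis with little friction (0.03 N m): without the pin it goes round with the ring. Flange 66 mm across; along local +y a flat arm 34 mm wide, 7 mm thick (top 68 mm over the counter) ends in a fork: two 10 mm prongs, 14 mm gap, open at the end, 65 to 92 mm off the axis. Origin: on the axis at counter height, z up.
- fork (a point): Point on the fork's gap, 85 mm from the mill's axis, at the height of the arm's top face (68 mm). It tells whether the barrel has turned.
- pin_hole (a point): Centre of the mouth of the blind hole in the casting's boss, 75 mm from the mill's axis (local +y), 60 mm over the counter, below the middle of the fork's gap. 12 mm wide with a 1.5 mm chamfer, 25 mm deep. z up, local +y points from the mill's axis to the hole. Boss top 40 x 46 mm.
- ring_center (a point): Centre of the knurled steel lock ring on the mill's axis: 50 mm across, 22 mm high (77 to 99 mm over the counter); the flange below has its top at 68 mm, the 36 mm neck ends level with the ring's top. Grip it across its diameter from above. It needs 0.4 to 1.4 rad clockwise in all, one grasp. Firmly tight is 0.45 to 0.5 N m about the axis; 0.3 is the least, above 0.8 it is forced.
- ring (a joint): Angle of the ring on the brass washer below, rad, growing clockwise: 0 to 0.1 at the start, nearly free (0.05 N m) up to its stop at 0.4, which is not yet tight: from there the ring takes the washer along (0.10 N m) by an amount that differs each time and cannot be seen, then the torque climbs from 0.15 N m by about 3 N m per rad. Let go, it springs back a little and stays tight.
- pin: Loose holding pin, 68 mm long, 50 g, upright in a 12 mm hole, 25 mm deep, of a 70 x 70 x 40 mm bamboo block. Round steel shank 10 mm thick, 42 mm long, tapered tip; on it a square dark wood head 22 x 22 x 26 mm (sides along local x, y). Origin at the tip, z up. In the block the head is 57 to 83 mm over the counter; fully down in the mill's hole 77 to 103 mm.
- pin_tip (a point): Lower tip of the pin (the pin's origin).
- pin_head (a point): Centre of the pin's square head, 55 mm above its tip.
- bowl: Bystander: green ceramic bowl 116 mm across, 50 mm high. Origin at its underside, as for all bystanders.
- cup: Bystander: glass cup 72 mm across, 85 mm high.
- jar: Bystander: amber glass jar 68 mm across, 100 mm high.
- lid: Bystander: white plastic lid 96 mm across, 22 mm high with its knob.
- eggcup: Bystander: wooden egg cup 44 mm across, 50 mm high.
- spoon: Bystander: metal spoon with a wooden handle, lying on the counter.
Mind the look-alikes: they are no part of the job. Of the things shaped like the pin, the dark wooden one is meant.

How it is judged (in metres and radians):
On the way, in this order (a step that is already met when the one before it is completed fails the run):
1. the holding pin stands fully down in the mill's hole through the fork, let go (horizontal distance between pin_tip and pin_hole below 0.004 m and z of pin_tip in the frame of pin_hole below -0.019 m and contact force between the fingers and pin below 0.1 N), for 0.2 s.
2. the ring is turned up tight: held by the fingers at 0.3 N m or so, the fork bears on the pin with more than 3.4 N, the fingers not on the pin (contact force between pin and barrel above 3.4 N and contact force between the fingers and barrel above 1 N and contact force between the fingers and pin below 0.1 N and value of joint ring above 0.37 rad), for 0.2 s.
At the end, for the whole second after the job is handed in: The pin's tip is at least 19 mm deep in the mill's hole and within 4 mm of its centre, at rest; the ring has not been slackened (its joint reads above 0.35 rad); the fork is within 9 mm of where it began (horizontal distance between pin_tip and pin_hole below 0.004 m and z of pin_tip in the frame of pin_hole below -0.019 m and value of joint ring above 0.35 rad and distance of fork from where it was at the start of the episode below 0.009 m and linear speed of pin below 0.03 m/s); the robot touches nothing.
It fails at once if the barrel is turned off its setting: the fork moves more than 9 mm (distance of fork from where it was at the start of the episode above 0.009 m).
It fails at once if the ring is forced: the fork bears on the pin with more than 12 N while the fingers are on the ring (contact force between pin and barrel above 12 N and contact force between the fingers and barrel above 0.5 N).
It fails at once if the pin is rammed against the mill with more than 30 N (contact force between pin and mill above 30 N).
It fails at once if a bystander is knocked more than 40 mm away (distance of any of bowl, cup, jar, lid, eggcup, spoon from where it was at the start of the episode above 0.04 m).
It also fails if it takes over 72 s, if anything falls off the work surface, if the arm or the gripper's body presses on something with over 40 N, if the wrist force passes 120 N, or if a joint passes its speed limit or range.

ROBOT

A 6-joint arm with a two-finger parallel gripper is mounted at the origin on the work surface. World frame = base frame: x ahead of the robot, y to its left, z up, the work surface at z = 0. Lengths are in mm, angles in rad, forces in N, time in s.
With the tool pointing down it reaches from about 200 to 875 mm from the base axis. Payload 3.4 kg.
Tool frame: the origin (TCP) lies at the very end of the fingers, on their centre line; the grasp point (between the pads) lies 19 mm behind it; z points along the fingers, y is the direction in which the jaws open and shut (so a half turn about z gives the same grasp; the last joint's range is limited). The gripper opens to 94 mm and grips with 3 to 60 N. Pads are 16 mm wide; open, the fingers measure 119 mm over their backs; the gripper's body (75 mm by 177 mm) begins 78 mm behind the grasp point.
Start: joints at [1.092, 0.276, 1.505, -0, 1.361, -0.121], TCP at [201.394, 538.617, 185.293] pointing down, gripper open.
Joint ranges: [-2.89, 2.89], [-0.75, 2.08], [0.22, 2.7], [-1.18, 4.32], [0.11, 2.71], [-2.7, 2.7]. Speed limits (rad/s): [2.57, 2.57, 3.14, 3.14, 3.14, 3.14].

INTERFACE

Orientations are given as [roll, pitch, yaw] about the fixed x, y, z axes, in that order (R = Rz(yaw) Ry(pitch) Rx(roll)).
In Python, from bench import manip, viewer, job gives the robot as it stands.
- The arm moves only by the tool step_arm, never from a script. Its argument "targets" is a list of rows, each an object of numbers: "wx", "wy", "wz": the turn, a rotation vector about the tool's x, y, z in degrees; "x", "y", "z": the shift along the tool's x, y, z in cm; "jaw": the opening, from -1 (shut) to 1 (fully open), so that 0 is half open. A call has 1 to 5 rows; each row is the pose to reach, as a shift and turn from the pose commanded when the call began, along the tool's axes at that moment; what a row does not reach only later rows make up. A row lasts 1/12 s, in which the tool goes at most 41.7 mm and 7.16 degrees, less where a joint would pass 70% of its speed; a pose out of reach is approached as far as the arm can. A call with a gripper value outside its range is refused whole. The fingers move at their own pace and stop on an object; "grip_force" is the grip in N (left out, the last holds). Time passes only in rows, so rows that repeat a pose let the fingers close. It gives the time, the measured TCP pose, the force and the opening at its end, in the units of the state.
- manip.observe(): the state, without advancing time (a new reading comes with each control period).
- viewer.read_camera(name): name is "side" or "top" or "wrist"; returns (picture, depth): 400x640x3 uint8, red, green, blue; 400x640 float32, mm along the optical axis (not along the pixel's ray), 0 where there is no reading.
- viewer.calibration(name): a dict with "camera_matrix" (3x3 intrinsics, pixels), "dist_coeffs" ([k1, k2, p1, p2, k3] as OpenCV has them; the pictures are not rectified), "world_from_camera" (4x4, takes a point from camera to world coordinates); the wrist camera has in their place "tool_from_camera" (4x4, takes a point from camera to tool coordinates, whose origin is the TCP and whose axes are the flange's). Camera axes: x right, y down, z forward; pixel columns grow to the right and rows downward; lengths in mm; the calibration is good to about 2 mm. A picture is of the moment at which its call begins: read the wrist's pose just before it. calibration takes no time and is no camera call.
- job.finish_job(): hands the job in, once; it reports no verdict.
The state is a dict: "time_s": time; "joint_pos": joint angles; "dq": joint speeds; "joint_torque": joint torques, N m; "ee_pos": TCP position; "tcp_rot": TCP orientation; "force": force on the tool from outside, world axes, zero at the start; "ft_torque": the same for the moment, N m; "finger_gap": finger opening in mm.
Only numpy, scipy, OpenCV 4.12 (cv2) and the standard library are available. Lean on these libraries where they do the work, as an engineer would, in place of code of your own. Each camera call takes 0.05 s, during which the arm holds its last target.

## Working session

There is one attempt and no reset: what is moved stays moved. The work goes in short steps, Python scripts to look and compute and a tool call to move; the robot and the scene stay as the last step left them, time stands still between calls to the robot, and variables do not carry over. Pictures are saved under pics/ and viewed, and the job is handed in when it is done.

Besides the shell and the picture viewer there is one more tool, called after "Emit:" as name(argument=value, ...) on one line, values as JSON. step_arm: Moves the arm, as the interface text tells. Its arguments: {"type":"object","properties":{"targets":{"type":"array"},"grip_force":{"type":"number"}},"required":["targets"]}

```bash
ls -la; mkdir -p pics; python3 - <<'E'
from bench import manip, viewer, job
import cv2,numpy as np
s=manip.observe(); print(s)
for n in ['side','top','wrist']:
    p,d=viewer.read_camera(n); cv2.imwrite(f'pics/{n}0.png',p[:,:,::-1]); np.save(f'pics/{n}0d.npy',d); 
    print(n,{k:np.round(v,3).tolist() for k,v in viewer.calibration(n).items()})
E
```

```text
total 12
drwxr-xr-x  3 agent agent 4096 Dec  7 01:51 .
drwxr-xr-x 23 root  root  4096 Dec  7 01:51 ..
drwxr-xr-x  2 agent agent 4096 Dec  7 01:51 pics
{'time_s': 0.0, 'joint_pos': array([ 1.09199241e+00,  2.76582951e-01,  1.50609825e+00, -1.32686844e-05,
        1.36067698e+00, -1.21020980e-01]), 'dq': array([ 0.00036153,  0.00088425, -0.00299558,  0.00064203,  0.00019009,
        0.00162907]), 'joint_torque': array([-1.34642090e-03, -4.04592276e+01, -2.37229747e+01,  7.02645234e-02,
        3.45310732e-02, -1.47644168e-04]), 'ee_pos': array([201.11391772, 538.05731647, 184.42553357]), 'tcp_rot': array([-3.13983847e+00, -2.00267919e-04,  2.78381232e+00]), 'force': array([-0.04762015, -0.27815737, -0.20949819]), 'ft_torque': array([ 0.01853576, -0.01588235,  0.07482294]), 'finger_gap': 94.07820867976932}
side {'camera_matrix': [[500.891, 0.0, 321.41], [0.0, 500.891, 200.942], [0.0, 0.0, 1.0]], 'dist_coeffs': [-0.016, 0.0, 0.0, 0.0, 0.0], 'world_from_camera': [[-0.647, 0.448, -0.617, 1367.428], [0.763, 0.366, -0.534, 752.089], [-0.014, -0.816, -0.578, 836.521], [0.0, 0.0, 0.0, 1.0]]}
top {'camera_matrix': [[406.036, 0.0, 320.196], [0.0, 406.036, 197.81], [0.0, 0.0, 1.0]], 'dist_coeffs': [-0.016, 0.0, 0.0, 0.0, 0.0], 'world_from_camera': [[0.029, -0.994, 0.104, 449.801], [-1.0, -0.028, 0.007, 50.377], [-0.004, -0.105, -0.995, 1044.428], [0.0, 0.0, 0.0, 1.0]]}
wrist {'camera_matrix': [[346.14, 0.0, 315.794], [0.0, 346.14, 200.604], [0.0, 0.0, 1.0]], 'dist_coeffs': [-0.051, 0.0, 0.0, 0.0, 0.0], 'tool_from_camera': [[0.0, -0.958, -0.287, 84.632], [1.0, 0.0, 0.0, 0.333], [-0.0, -0.287, 0.958, -199.843], [0.0, 0.0, 0.0, 1.0]]}
```

View pics/top0.png

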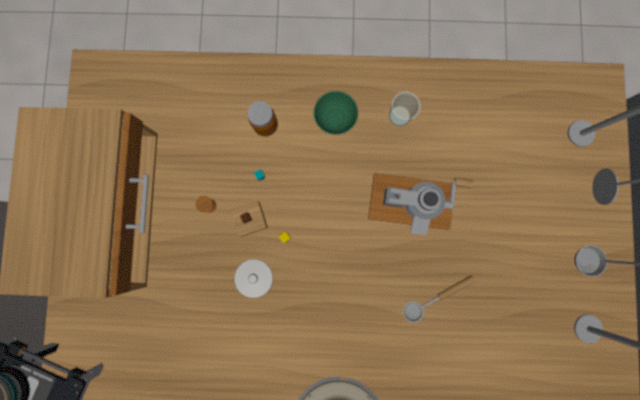

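View pics/side0.png

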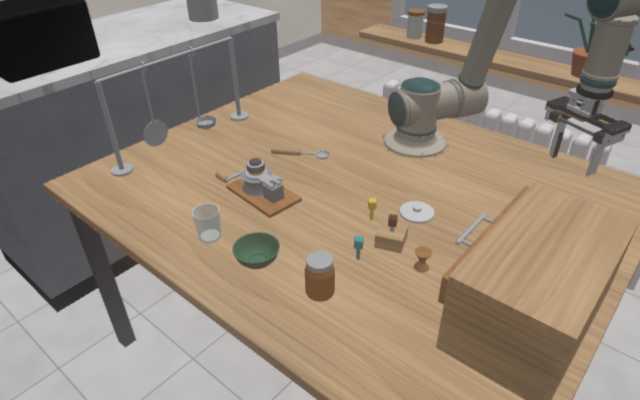

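View pics/wrist0.png

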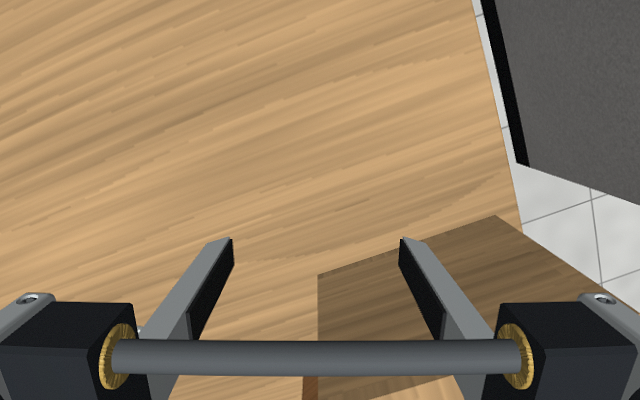

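The top view shows the mill at about (428,200) with the arm pointing left to (392,197). The block and dark pin head are at (246,217). Yellow and teal look-alikes are at (284,238) and (260,175).

```bash
cat > h.py <<'E'
import cv2,numpy as np
from scipy.spatial.transform import Rotation as R
def ray(cal,uv,Twc):
    K=np.array(cal['camera_matrix']);D=np.array(cal['dist_coeffs'])
    u=cv2.undistortPoints(np.array([[uv]],float),K,D)[0,0]
    return Twc[:3,3],Twc[:3,:3]@np.array([u[0],u[1],1.])
def onz(cal,uv,z,Twc=None):
    T=np.array(cal['world_from_camera']) if Twc is None else Twc
    o,d=ray(cal,uv,T); return o+d*(z-o[2])/d[2]
def wristT(s,cal):
    T=np.eye(4);T[:3,:3]=R.from_euler('xyz',s['tcp_rot']).as_matrix();T[:3,3]=s['ee_pos']
    return T@np.array(cal['tool_from_camera'])
def fromdepth(cal,uv,dep,T):
    o,d=ray(cal,uv,T); return o+d*dep
E
python3 - <<'E'
from h import *
from bench import viewer
c=viewer.calibration('top');p=cv2.imread('pics/top0.png')
for n,uv,z in [('pinhead',(246,217),83),('ring',(430.5,198.5),99),('forkend',(388,196),68),('yellow',(284,238),30),('teal',(260,175),30),('lid',(253,279),20),('egg',(205,204),50),('jar',(260,112),100)]:
    print(n,onz(c,uv,z).round(1))
a=cv2.resize(p[160:260,190:310],None,fx=5,fy=5,interpolation=cv2.INTER_CUBIC)
b=cv2.resize(p[160:250,360:480],None,fx=6,fy=6,interpolation=cv2.INTER_CUBIC)
cv2.imwrite('pics/ca.png',a);cv2.imwrite('pics/cb.png',b)
s=cv2.imread('pics/side0.png')
cv2.imwrite('pics/cs.png',cv2.resize(s[140:280,200:460],None,fx=3,fy=3,interpolation=cv2.INTER_CUBIC))
E
```

```text
pinhead [500. 232.  83.]
ring [ 554.7 -200.9   99. ]
forkend [ 561.3 -106.3   68. ]
yellow [453.2 144.9  30. ]
teal [610.  211.6  30. ]
lid [349.5 219.2  20. ]
egg [530.8 341.   50. ]
jar [751.5 207.3 100. ]
```

View pics/ca.png

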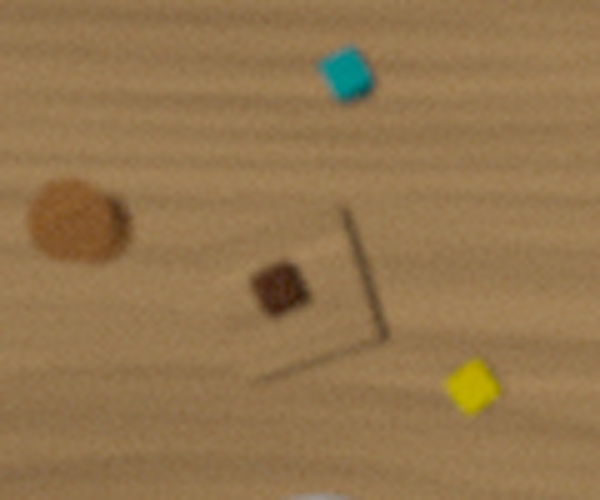

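View pics/cb.png

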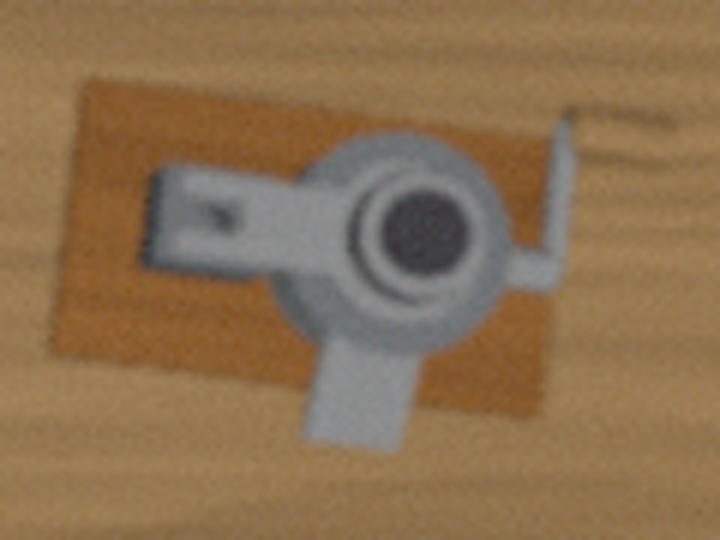

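View pics/cs.png

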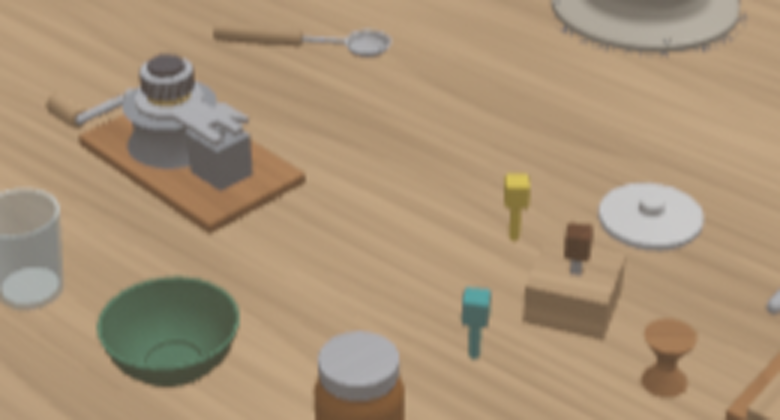

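```bash
python3 - <<'E'
from h import *
from bench import viewer
for n,roi in [('top',(225,195,268,240)),('side',(370,200,420,240))]:
    c=viewer.calibration(n);p=cv2.imread(f'pics/{n}0.png')
    x0,y0,x1,y1=roi;sub=p[y0:y1,x0:x1]
    m=(sub.max(2)<(85 if n=='top' else 105)).astype(np.uint8)
    m&=(sub[:,:,2].astype(int)>sub[:,:,0]+8).astype(np.uint8)
    k,l,st,ce=cv2.connectedComponentsWithStats(m)
    for i in range(1,k):
        if st[i,4]>20:
            pts=np.argwhere(l==i)[:,::-1].astype(np.float32)
            print(n,st[i],ce[i]+[x0,y0],cv2.minAreaRect(pts))
            if n=='top':
                u=ce[i]+[x0,y0]
                for z in (70,80,83):print(z,onz(c,u,z).round(1))
c=viewer.calibration('side')
for uv in [(393,217),(393,221)]:
    for z in (83,70): print(uv,z,onz(c,uv,z).round(1))
E
```

```text
top [17 18  9 10 59] [245.96610169 217.52542373] ((20.900001525878906, 22.299999237060547), (7.602630138397217, 7.602630138397217), 63.43495178222656)
70 [499.4 234.5  70. ]
80 [498.9 232.6  80. ]
83 [498.7 232.   83. ]
side [18 19  8  9 55] [391.81818182 222.69090909] ((21.5, 23.0), (8.0, 7.0), 90.0)
(393, 217) 83 [503.6 239.1  83. ]
(393, 217) 70 [488.7 230.2  70. ]
(393, 221) 83 [517.2 248.1  83. ]
(393, 221) 70 [502.5 239.4  70. ]
```

Pin head is near (499, 233), yaw about 22°. I'll move above it for a wrist look.

Emit:
step_arm(targets=[{"x": -4, "y": -1.9, "wz": 7}, {"x": -8, "y": -3.7, "wz": 14}, {"x": -11.5, "y": -5.5, "wz": 21}, {"x": -15.3, "y": -7.2, "wz": 28}, {"x": -19, "y": -9, "wz": 35}])

```text
schema error: expected keys wx, wy, wz, x, y, z, jaw
```

```bash
cat > go.py <<'E'
import sys
from h import *
from bench import manip
# target x y z yaw(deg)
s=manip.observe(); Rm=R.from_euler('xyz',s['tcp_rot'])
print('t',round(s['time_s'],2),'pos',s['ee_pos'].round(1),'rpy',np.degrees(s['tcp_rot']).round(2),'gap',round(s['finger_gap'],1),'F',s['force'].round(2),'M',s['ft_torque'].round(3),'q',s['joint_pos'].round(3))
if len(sys.argv)>4:
    x,y,z,yw=map(float,sys.argv[1:5])
    t=Rm.inv().apply(np.array([x,y,z])-s['ee_pos'])
    rv=(Rm.inv()*R.from_euler('xyz',[180,0,yw],degrees=True)).as_rotvec(degrees=True)
    print('move cm',(t/10).round(2),'deg',rv.round(2))
E
python3 go.py 499 233 185 112
```

```text
t 0.15 pos [201.2 538.2 184.6] rpy [-1.7992e+02 -1.0000e-02  1.5950e+02] gap 94.1 F [ 0.37 -0.45  0.17] M [ 0.002  0.006 -0.028] q [ 1.092  0.276  1.506  0.     1.361 -0.121]
move cm [-3.859e+01 -1.816e+01 -2.000e-02] deg [-8.00e-02  2.00e-02  4.75e+01]
```

Emit:
step_arm(targets=[{"x": -4, "y": -1.9, "z": 0, "wx": 0, "wy": 0, "wz": 7, "jaw": 0.3}, {"x": -7.6, "y": -3.6, "z": 0, "wx": 0, "wy": 0, "wz": 14, "jaw": 0.3}, {"x": -11.4, "y": -5.4, "z": 0, "wx": 0, "wy": 0, "wz": 21, "jaw": 0.3}, {"x": -15.2, "y": -7.2, "z": 0, "wx": 0, "wy": 0, "wz": 28, "jaw": 0.3}, {"x": -19, "y": -9, "z": 0, "wx": 0, "wy": 0, "wz": 35, "jaw": 0.3}])

```text
time_s: 0.57
ee_pos: [347.2, 387.6, 185.1]
tcp_rot: [-3.141, 0.0, 2.168]
force: [1.2, -0.2, -0.5]
finger_gap: 63.8
```

```bash
python3 go.py 499 233 185 112
```

```text
t 0.57 pos [347.2 387.6 185.1] rpy [-179.99    0.    124.2 ] gap 63.8 F [ 1.22 -0.21 -0.46] M [-0.02  -0.053  0.031] q [ 0.707  0.194  1.618 -0.     1.33   0.11 ]
move cm [-2.132e+01  3.860e+00  1.000e-02] deg [-1.00e-02  0.00e+00  1.22e+01]
```

Emit:
step_arm(targets=[{"x": -4, "y": 0.7, "z": 0, "wx": 0, "wy": 0, "wz": 6, "jaw": 0.3}, {"x": -8, "y": 1.4, "z": 0, "wx": 0, "wy": 0, "wz": 12, "jaw": 0.3}, {"x": -12, "y": 2.1, "z": 0, "wx": 0, "wy": 0, "wz": 12, "jaw": 0.3}, {"x": -16, "y": 2.9, "z": 0, "wx": 0, "wy": 0, "wz": 12, "jaw": 0.3}, {"x": -20, "y": 3.6, "z": 0, "wx": 0, "wy": 0, "wz": 12, "jaw": 0.3}])

```text
time_s: 0.98
ee_pos: [490.5, 243.0, 185.2]
tcp_rot: [-3.142, -0.0, 1.963]
force: [-0.4, 0.4, -0.7]
finger_gap: 60.9
```

Emit:
step_arm(targets=[{"x": 0, "y": 0, "z": 0, "wx": 0, "wy": 0, "wz": 0, "jaw": 0.3}, {"x": 0, "y": 0, "z": 0, "wx": 0, "wy": 0, "wz": 0, "jaw": 0.3}, {"x": 0, "y": 0, "z": 0, "wx": 0, "wy": 0, "wz": 0, "jaw": 0.3}])

```text
time_s: 1.23
ee_pos: [488.8, 244.7, 184.8]
tcp_rot: [-3.14, -0.001, 1.963]
force: [0.1, -0.1, 0.1]
finger_gap: 61.0
```

```bash
cat > shot.py <<'E'
import sys
from h import *
from bench import manip,viewer
s=manip.observe();n=sys.argv[1]
p,d=viewer.read_camera('wrist');cv2.imwrite(f'pics/{n}.png',p[:,:,::-1])
np.savez(f'pics/{n}.npz',d=d,T=wristT(s,viewer.calibration('wrist')))
print(s['ee_pos'].round(1),np.degrees(s['tcp_rot']).round(2))
E
python3 shot.py w1; python3 go.py 499 233 185 112
```

```text
[488.8 244.7 184.8] [-1.7992e+02 -5.0000e-02  1.1245e+02]
t 1.28 pos [488.5 245.3 185. ] rpy [-1.7994e+02 -5.0000e-02  1.1253e+02] gap 61.2 F [0.36 0.34 0.03] M [-0.02   0.003 -0.003] q [ 3.370e-01  2.340e-01  1.564e+00  1.000e-03  1.344e+00 -5.600e-02]
move cm [-1.54  0.5   0.  ] deg [-0.06 -0.05  0.53]
```

View pics/w1.png

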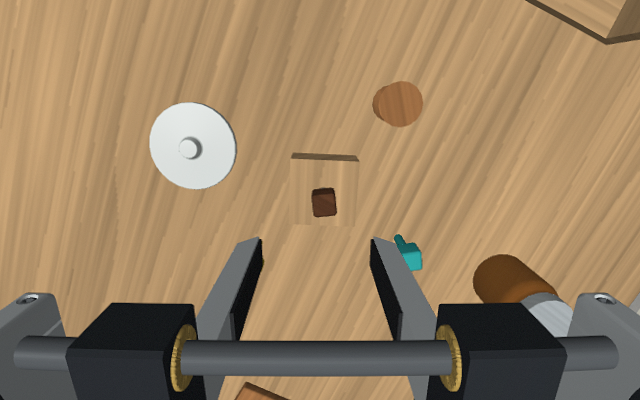

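The wrist view shows the dark pin head centred at about (324,202) on the block, with teal to the right (410,255).

```bash
python3 - <<'E'
from h import *
from bench import viewer
c=viewer.calibration('wrist');p=cv2.imread('pics/w1.png');f=np.load('pics/w1.npz');T=f['T'];d=f['d']
x0,y0,x1,y1=295,175,350,225
sub=p[y0:y1,x0:x1]
m=(sub.max(2)<90).astype(np.uint8)
k,l,st,ce=cv2.connectedComponentsWithStats(m)
i=1+st[1:,4].argmax();print(st[i],ce[i]+[x0,y0])
dep=np.where(l==i,d[y0:y1,x0:x1],0)
pts=np.array([fromdepth(c,(x+x0,y+y0),dep[y,x],T) for y,x in np.argwhere(dep>0)])
print('z range',pts[:,2].min(),pts[:,2].max())
top=pts[pts[:,2]>np.percentile(pts[:,2],98)-4]
r=cv2.minAreaRect(top[:,:2].astype(np.float32));print(len(top),top.mean(0).round(1),r)
cv2.imwrite('pics/w1c.png',cv2.resize(sub,None,fx=8,fy=8,interpolation=cv2.INTER_CUBIC))
E
```

```text
[ 17  13  25  29 554] [323.12815884 202.42960289]
z range 61.165878591660885 85.4072464455947
426 [498.8 237.6  83.1] ((499.2140197753906, 238.34925842285156), (20.788143157958984, 21.498458862304688), 29.12466049194336)
```

View pics/w1c.png

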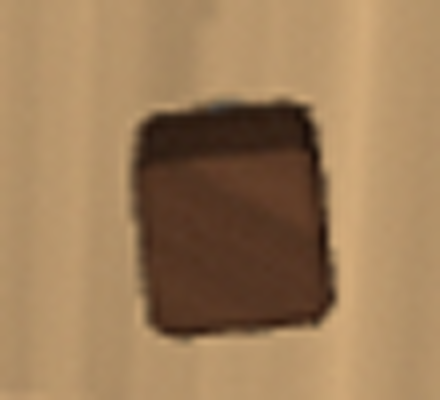

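```bash
python3 go.py 499 237.5 115 118
```

```text
t 1.28 pos [488.5 245.3 185. ] rpy [-1.7994e+02 -5.0000e-02  1.1253e+02] gap 61.2 F [0.36 0.34 0.03] M [-0.02   0.003 -0.003] q [ 3.370e-01  2.340e-01  1.564e+00  1.000e-03  1.344e+00 -5.600e-02]
move cm [-1.13  0.68  7.  ] deg [-0.05 -0.05 -5.47]
```

Emit:
step_arm(targets=[{"x": -1.1, "y": 0.7, "z": 2, "wx": 0, "wy": 0, "wz": -5.5, "jaw": 0.3}, {"x": -1.1, "y": 0.7, "z": 5, "wx": 0, "wy": 0, "wz": -5.5, "jaw": 0.3}, {"x": -1.1, "y": 0.7, "z": 7, "wx": 0, "wy": 0, "wz": -5.5, "jaw": 0.3}, {"x": -1.1, "y": 0.7, "z": 7, "wx": 0, "wy": 0, "wz": -5.5, "jaw": 0.3}, {"x": -1.1, "y": 0.7, "z": 7, "wx": 0, "wy": 0, "wz": -5.5, "jaw": 0.3}])

```text
time_s: 1.7
ee_pos: [498.4, 238.3, 114.8]
tcp_rot: [-3.139, -0.001, 2.062]
force: [1.2, -0.6, 0.4]
finger_gap: 60.6
```

```bash
python3 shot.py w2; python3 go.py 499 237.5 58 118; python3 - <<'E'
from h import *
from bench import viewer
c=viewer.calibration('wrist');p=cv2.imread('pics/w2.png');f=np.load('pics/w2.npz');T=f['T'];d=f['d']
x0,y0,x1,y1=270,180,370,290
sub=p[y0:y1,x0:x1]
m=(sub.max(2)<95).astype(np.uint8)
k,l,st,ce=cv2.connectedComponentsWithStats(m)
i=1+st[1:,4].argmax();print(st[i],ce[i]+[x0,y0])
dep=np.where(l==i,d[y0:y1,x0:x1],0)
pts=np.array([fromdepth(c,(x+x0,y+y0),dep[y,x],T) for y,x in np.argwhere(dep>0)])
print('z range',pts[:,2].min(),pts[:,2].max())
top=pts[pts[:,2]>np.percentile(pts[:,2],98)-4]
r=cv2.minAreaRect(top[:,:2].astype(np.float32));print(len(top),top.mean(0).round(1),r)
E
```

```text
[498.4 238.3 114.8] [-1.7987e+02 -4.0000e-02  1.1813e+02]
t 1.75 pos [499.7 238.4 116. ] rpy [ 1.7996e+02 -1.0000e-02  1.1811e+02] gap 60.9 F [-0.33  0.78  0.83] M [-0.01  -0.025 -0.003] q [ 0.319  0.292  1.662  0.     1.187 -0.171]
move cm [-0.05 -0.11  5.8 ] deg [ 0.04 -0.01  0.11]
[  32   18   30   38 1029] [316.62196307 217.10009718]
z range 34.78881665406931 85.26809237832177
799 [498.7 238.5  83.1] ((498.8565368652344, 238.1892852783203), (20.761037826538086, 21.88316535949707), 28.831148147583008)
```

View pics/w2.png

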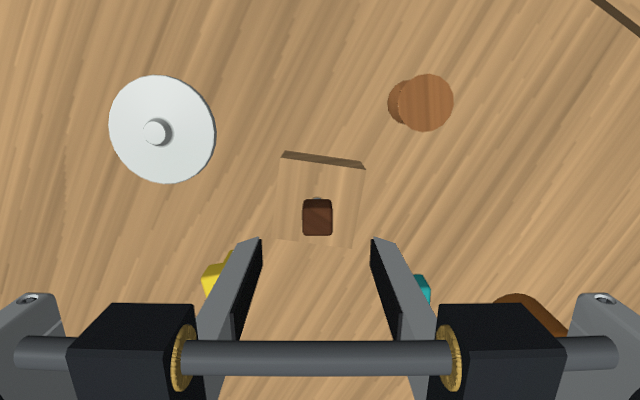

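The head is centred between the jaws at (317,217) and square to them, so I'll descend and grip.

Emit:
step_arm(targets=[{"x": 0, "y": 0, "z": 2.5, "wx": 0, "wy": 0, "wz": 0, "jaw": 0.3}, {"x": 0, "y": 0, "z": 4.5, "wx": 0, "wy": 0, "wz": 0, "jaw": 0.3}, {"x": 0, "y": 0, "z": 5.7, "wx": 0, "wy": 0, "wz": 0, "jaw": 0.3}, {"x": 0, "y": 0, "z": 5.7, "wx": 0, "wy": 0, "wz": 0, "jaw": -0.4}, {"x": 0, "y": 0, "z": 5.7, "wx": 0, "wy": 0, "wz": 0, "jaw": -0.8}], grip_force=20)

```text
time_s: 2.17
ee_pos: [500.8, 238.0, 59.6]
tcp_rot: [3.14, 0.0, 2.06]
force: [0.3, 0.0, 0.1]
finger_gap: 51.2
```

Emit:
step_arm(targets=[{"x": 0, "y": 0, "z": 0, "wx": 0, "wy": 0, "wz": 0, "jaw": -0.8}, {"x": 0, "y": 0, "z": 0, "wx": 0, "wy": 0, "wz": 0, "jaw": -0.8}, {"x": 0, "y": 0, "z": 0, "wx": 0, "wy": 0, "wz": 0, "jaw": -0.8}])

```text
time_s: 2.42
ee_pos: [501.1, 237.7, 59.7]
tcp_rot: [3.139, 0.0, 2.06]
force: [-1.5, 0.3, -0.2]
finger_gap: 30.7
```

```bash
python3 go.py 499 238 58 118; python3 shot.py w3
```

```text
t 2.42 pos [501.1 237.7  59.7] rpy [1.7984e+02 2.0000e-02 1.1801e+02] gap 30.7 F [-1.45  0.33 -0.18] M [-0.046  0.067  0.032] q [ 0.317  0.343  1.741  0.     1.054 -0.172]
move cm [ 0.13 -0.17  0.17] deg [0.16 0.02 0.01]
[501.1 237.7  59.7] [1.7984e+02 2.0000e-02 1.1801e+02]
```

View pics/w3.png

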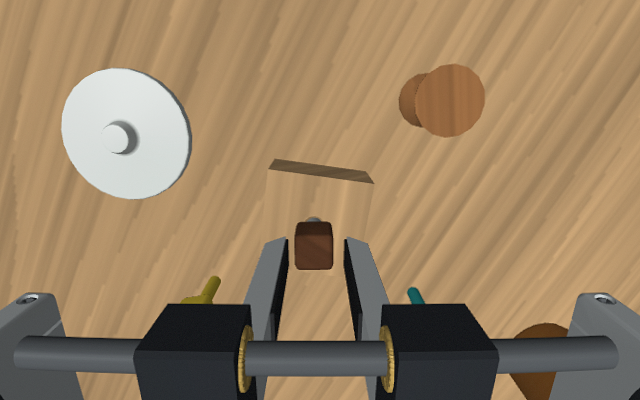

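Emit:
step_arm(targets=[{"x": 0, "y": -0.1, "z": 0.1, "wx": 0, "wy": 0, "wz": 0, "jaw": -0.8}, {"x": 0, "y": -0.1, "z": 0.1, "wx": 0, "wy": 0, "wz": 0, "jaw": -0.8}, {"x": 0, "y": -0.1, "z": 0.1, "wx": 0, "wy": 0, "wz": 0, "jaw": -0.8}, {"x": 0, "y": -0.1, "z": 0.1, "wx": 0, "wy": 0, "wz": 0, "jaw": -0.8}, {"x": 0, "y": -0.1, "z": 0.1, "wx": 0, "wy": 0, "wz": 0, "jaw": -0.8}])

```text
time_s: 2.88
ee_pos: [500.3, 237.1, 58.3]
tcp_rot: [3.139, 0.0, 2.059]
force: [0.3, 1.1, 6.7]
finger_gap: 21.3
```

```bash
python3 go.py 499 238 200 118
```

```text
t 2.88 pos [500.3 237.1  58.3] rpy [1.7985e+02 2.0000e-02 1.1799e+02] gap 21.3 F [0.25 1.06 6.75] M [0.002 0.036 0.003] q [ 0.317  0.344  1.745  0.     1.051 -0.172]
move cm [  0.14  -0.04 -14.17] deg [ 0.15  0.02 -0.01]
```

Emit:
step_arm(targets=[{"x": 0, "y": 0, "z": -1.5, "wx": 0, "wy": 0, "wz": 0, "jaw": -0.8}, {"x": 0, "y": 0, "z": -3.5, "wx": 0, "wy": 0, "wz": 0, "jaw": -0.8}, {"x": 0, "y": 0, "z": -7, "wx": 0, "wy": 0, "wz": 0, "jaw": -0.8}, {"x": 0, "y": 0, "z": -10.5, "wx": 0, "wy": 0, "wz": 0, "jaw": -0.8}, {"x": 0, "y": 0, "z": -14, "wx": 0, "wy": 0, "wz": 0, "jaw": -0.8}])

```text
time_s: 3.3
ee_pos: [498.3, 236.4, 198.0]
tcp_rot: [-3.139, -0.0, 2.059]
force: [0.8, -0.4, -0.8]
finger_gap: 21.8
```

```bash
python3 shot.py w4; python3 go.py 557 -60 200 90;python3 - <<'E'
from h import *
from bench import viewer
p,d=viewer.read_camera('side');cv2.imwrite('pics/s4.png',cv2.resize(p[100:280,200:480,::-1],None,fx=2.8,fy=2.8))
E
```

```text
[498.3 236.4 198. ] [-1.7988e+02 -3.0000e-02  1.1799e+02]
t 3.35 pos [502.8 238.  205.7] rpy [1.7932e+02 1.1000e-01 1.1800e+02] gap 21.7 F [1.75 0.96 3.61] M [ 0.    -0.044 -0.059] q [ 0.317  0.229  1.519  0.     1.381 -0.172]
move cm [-28.85  -9.21   0.52] deg [ 0.69 -0.06 28.  ]
```

View pics/w4.png

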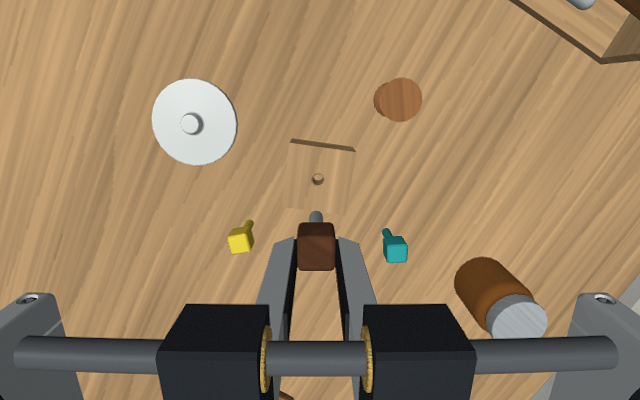

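View pics/s4.png

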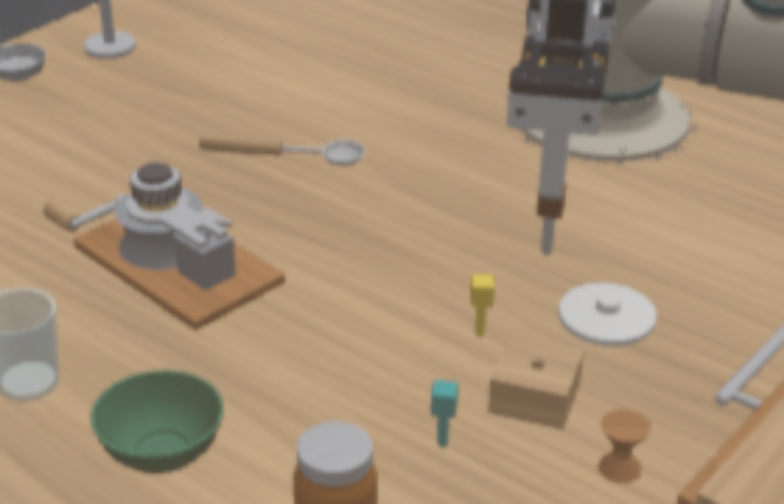

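Emit:
step_arm(targets=[{"x": -3.6, "y": -1.4, "z": 0, "wx": 0, "wy": 0, "wz": 4, "jaw": -0.8}, {"x": -7.2, "y": -2.8, "z": 0, "wx": 0, "wy": 0, "wz": 8, "jaw": -0.8}, {"x": -10.8, "y": -4.2, "z": 0, "wx": 0, "wy": 0, "wz": 12, "jaw": -0.8}, {"x": -14.4, "y": -5.6, "z": 0, "wx": 0, "wy": 0, "wz": 16, "jaw": -0.8}, {"x": -18, "y": -7, "z": 0, "wx": 0, "wy": 0, "wz": 20, "jaw": -0.8}])

```text
time_s: 3.82
ee_pos: [520.9, 43.4, 196.0]
tcp_rot: [-3.14, -0.0, 1.708]
force: [0.7, -0.1, -0.7]
finger_gap: 21.3
```

```bash
python3 go.py 557 -235 200 90
```

```text
t 3.82 pos [520.9  43.4 196. ] rpy [-1.7988e+02 -2.0000e-02  9.7840e+01] gap 21.3 F [ 0.74 -0.15 -0.7 ] M [-0.04  -0.002  0.004] q [-0.05   0.192  1.592  0.     1.359 -0.187]
move cm [-28.07  -0.22  -0.41] deg [-0.12 -0.02  7.84]
```

Emit:
step_arm(targets=[{"x": -4, "y": 0, "z": 0, "wx": 0, "wy": 0, "wz": 2, "jaw": -0.8}, {"x": -8, "y": 0, "z": 0, "wx": 0, "wy": 0, "wz": 4, "jaw": -0.8}, {"x": -12, "y": 0, "z": 0, "wx": 0, "wy": 0, "wz": 6, "jaw": -0.8}, {"x": -16, "y": 0, "z": 0, "wx": 0, "wy": 0, "wz": 8, "jaw": -0.8}, {"x": -20, "y": 0, "z": 0, "wx": 0, "wy": 0, "wz": 8, "jaw": -0.8}])

```text
time_s: 4.23
ee_pos: [548.8, -154.8, 195.9]
tcp_rot: [-3.14, -0.001, 1.569]
force: [1.6, 0.5, -0.1]
finger_gap: 21.4
```

Emit:
step_arm(targets=[{"x": -3.5, "y": 0, "z": 0, "wx": 0, "wy": 0, "wz": 0, "jaw": -0.8}, {"x": -7, "y": 0, "z": 0, "wx": 0, "wy": 0, "wz": 0, "jaw": -0.8}, {"x": -7, "y": 0, "z": 0, "wx": 0, "wy": 0, "wz": 0, "jaw": -0.8}, {"x": -7, "y": 0, "z": 0, "wx": 0, "wy": 0, "wz": 0, "jaw": -0.8}])

```text
time_s: 4.57
ee_pos: [548.8, -224.4, 195.5]
tcp_rot: [-3.139, -0.002, 1.567]
force: [0.7, 0.8, -1.2]
finger_gap: 21.3
```

```bash
python3 shot.py w5;python3 go.py 557 -235 200 90
```

```text
[ 548.8 -224.4  195.5] [-1.7985e+02 -1.1000e-01  8.9800e+01]
t 4.62 pos [ 548.9 -222.9  195.8] rpy [-1.7987e+02 -1.3000e-01  8.9900e+01] gap 21.7 F [-0.03 -0.7  -0.47] M [-0.023  0.067 -0.017] q [-5.040e-01  2.990e-01  1.446e+00  1.000e-03  1.400e+00 -5.020e-01]
move cm [-1.21  0.81 -0.43] deg [-0.13 -0.13 -0.1 ]
```

View pics/w5.png

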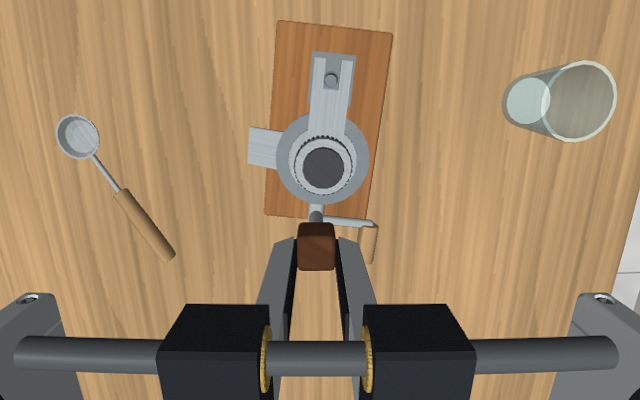

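The wrist view shows the mill fully: hole at about (331,79) in the fork, ring top at about (323,166). I'll refine these.

```bash
python3 - <<'E'
from h import *
p=cv2.imread('pics/w5.png')
cv2.imwrite('pics/w5c.png',cv2.resize(p[40:210,260:390],None,fx=4.5,fy=4.5,interpolation=cv2.INTER_CUBIC)[:600])
cv2.imwrite('pics/w5h.png',cv2.resize(p[45:110,295:365],None,fx=9,fy=9,interpolation=cv2.INTER_CUBIC))
E
```

```text
(no output)
```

View pics/w5c.png

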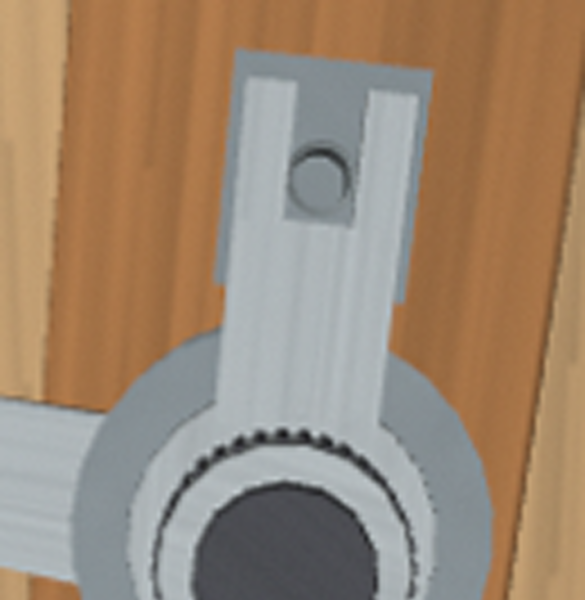

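View pics/w5h.png

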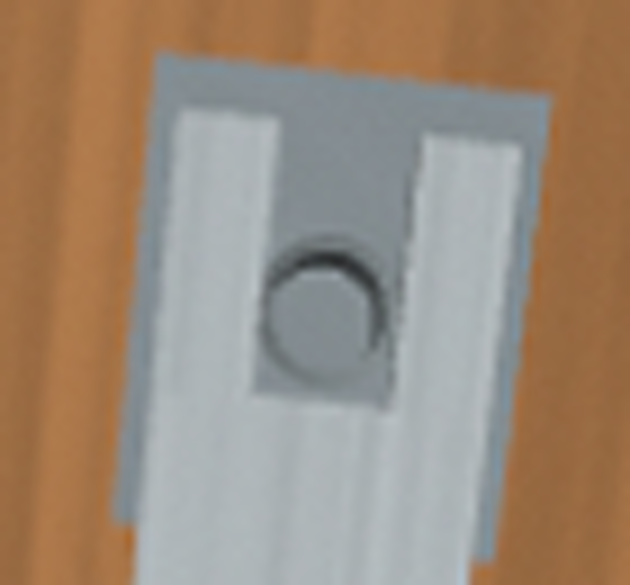

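```bash
cat > meas.py <<'E'
import sys
from h import *
from bench import viewer
c=viewer.calibration('wrist')
Tc=np.array(c['tool_from_camera'])
def head(n):
    p=cv2.imread(f'pics/{n}.png');f=np.load(f'pics/{n}.npz');d=f['d']
    x0,y0,x1,y1=285,200,350,285
    sub=p[y0:y1,x0:x1].astype(int)
    m=((sub[:,:,2]>sub[:,:,0]+15)&(sub.max(2)<110)).astype(np.uint8)
    k,l,st,ce=cv2.connectedComponentsWithStats(m)
    i=1+st[1:,4].argmax()
    dep=np.where(l==i,d[y0:y1,x0:x1],0)
    pts=np.array([fromdepth(c,(x+x0,y+y0),dep[y,x],Tc) for y,x in np.argwhere(dep>0)])
    zt=np.percentile(pts[:,2],5)
    top=pts[pts[:,2]<zt+3]
    print('head top in tool: z',round(zt,1),'mean',top.mean(0).round(1),cv2.minAreaRect(top[:,:2].astype(np.float32)))
E
python3 - <<'E'
from meas import *
head('w4');head('w5')
p=cv2.imread('pics/w5.png');f=np.load('pics/w5.npz');T=f['T'];d=f['d']
print('hole',onz(c,(331,79.7),60,T).round(1), 'depth boss', fromdepth(c,(331,60),d[60,331],T).round(1))
sub=p[140:200,290:360]
m=((sub.max(2)<100)&(np.abs(sub[:,:,2].astype(int)-sub[:,:,0])<20)).astype(np.uint8)
k,l,st,ce=cv2.connectedComponentsWithStats(m);i=1+st[1:,4].argmax()
u=ce[i]+[290,140];print(st[i],u,'neck',onz(c,u,99,T).round(1), 'z',fromdepth(c,u,d[int(u[1]),int(u[0])],T).round(1))
# fork edges, gap middle at z=68 : columns at row y
for (a,b,y) in [(276,423,150),(268,412,220),(258,398,313)]:
    A=onz(c,(295+a/9,45+y/9),68,T);B=onz(c,(295+b/9,45+y/9),68,T);print('gap mid',((A+B)/2).round(1),np.linalg.norm(A-B).round(1))
for q in [(155,52),(552,97)]: print('boss corner',onz(c,(295+q[0]/9,45+q[1]/9),60,T).round(1))
E
```

```text
head top in tool: z -25.6 mean [  1.9  -0.4 -24.6] ((1.2728662490844727, -0.3973417282104492), (21.558523178100586, 21.959810256958008), 88.86908721923828)
head top in tool: z -25.5 mean [  1.8  -0.5 -24.6] ((1.1841650009155273, -0.4170379638671875), (21.567665100097656, 21.867431640625), 88.96075439453125)
hole [ 562.4 -123.9   60. ] depth boss [ 562.3 -106.8   60.4]
[  13    7   41   41 1321] [322.9318698  167.33535201] neck [ 554.5 -198.3   99. ] z [ 554.3 -196.7  107.2]
gap mid [ 564.5 -108.9   68. ] 14.5
gap mid [ 563.6 -115.5   68. ] 14.3
gap mid [ 562.5 -124.3   68. ] 14.0
boss corner [545.3 -98.8  60. ]
boss corner [ 585.3 -103.1   60. ]
```

```bash
python3 go.py 562.8 -165 145 90
```

```text
t 4.62 pos [ 548.9 -222.9  195.8] rpy [-1.7987e+02 -1.3000e-01  8.9900e+01] gap 21.7 F [-0.03 -0.7  -0.47] M [-0.023  0.067 -0.017] q [-5.040e-01  2.990e-01  1.446e+00  1.000e-03  1.400e+00 -5.020e-01]
move cm [5.78 1.39 5.09] deg [-0.13 -0.13 -0.1 ]
```

Emit:
step_arm(targets=[{"x": 3, "y": 0.7, "z": 1, "wx": -0.1, "wy": -0.1, "wz": 0, "jaw": -0.8}, {"x": 5.9, "y": 1.4, "z": 3, "wx": -0.1, "wy": -0.1, "wz": 0, "jaw": -0.8}, {"x": 5.9, "y": 1.4, "z": 5.1, "wx": -0.1, "wy": -0.1, "wz": 0, "jaw": -0.8}, {"x": 5.9, "y": 1.4, "z": 5.1, "wx": -0.1, "wy": -0.1, "wz": 0, "jaw": -0.8}, {"x": 5.9, "y": 1.4, "z": 5.1, "wx": -0.1, "wy": -0.1, "wz": 0, "jaw": -0.8}])

```text
time_s: 5.03
ee_pos: [562.7, -162.0, 145.4]
tcp_rot: [-3.14, 0.0, 1.573]
force: [-0.1, -0.4, 0.3]
finger_gap: 21.6
```

```bash
python3 shot.py w6;python3 go.py 562.8 -125 145 90; python3 - <<'E'
from meas import *
head('w6')
p=cv2.imread('pics/w6.png')
cv2.imwrite('pics/w6c.png',cv2.resize(p[60:260,240:400],None,fx=3,fy=3,interpolation=cv2.INTER_CUBIC))
cv2.imwrite('pics/w6h.png',cv2.resize(p[110:185,280:355],None,fx=8,fy=8,interpolation=cv2.INTER_CUBIC))
E
```

```text
[ 562.7 -162.   145.4] [-1.7993e+02  3.0000e-02  9.0140e+01]
t 5.08 pos [ 563.7 -163.1  146.6] rpy [1.7991e+02 1.0000e-01 9.0090e+01] gap 21.3 F [0.25 1.25 0.18] M [-0.073  0.023 -0.025] q [-4.000e-01  3.160e-01  1.545e+00 -1.000e-03  1.279e+00 -4.010e-01]
move cm [ 3.81 -0.09  0.15] deg [0.09 0.1  0.09]
head top in tool: z -25.6 mean [  1.8  -0.5 -24.5] ((1.2602558135986328, -0.35799407958984375), (21.77315902709961, 21.11574935913086), 0.8959066271781921)
```

View pics/w6c.png

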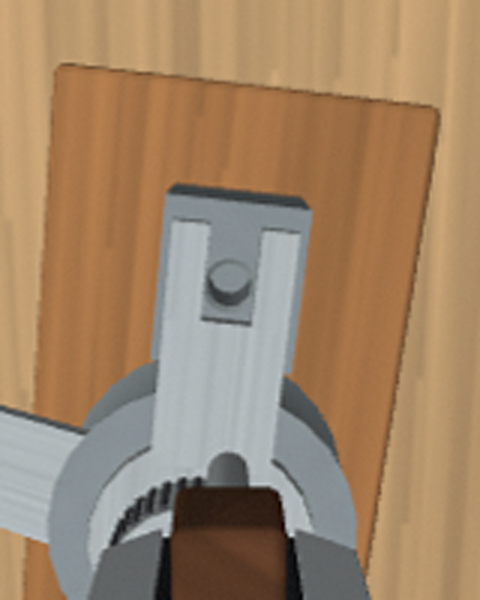

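View pics/w6h.png

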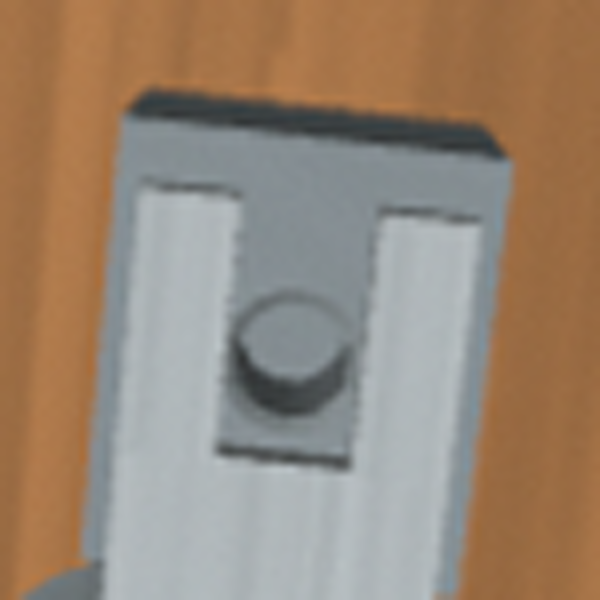

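```bash
python3 - <<'E'
from meas import *
T=np.load('pics/w6.npz')['T']
Tt=T@np.linalg.inv(Tc)
for u in [(316.5,154.1)]:
    w=onz(c,u,60,T);print('hole',w.round(1),'in tool',(np.linalg.inv(Tt)@np.r_[w,1])[:3].round(1))
for q in [(125,115),(512,158),(88,555),(460,590)]: print('boss corner',onz(c,(280+q[0]/8,110+q[1]/8),60,T).round(1))
for a,b,y in [(242,377,215),(220,350,455)]:
    A=onz(c,(280+a/8,110+y/8),68,T);B=onz(c,(280+b/8,110+(y+5)/8),68,T);print('gap',A.round(1),B.round(1))
E
```

```text
hole [ 562.7 -122.8   60. ] in tool [39.3  0.2 85.3]
boss corner [545.7 -98.6  60. ]
boss corner [ 585.  -102.8   60. ]
boss corner [ 541.2 -144.3   60. ]
boss corner [ 580.6 -148.    60. ]
gap [ 557.7 -107.8   68. ] [ 571.1 -108.2   68. ]
gap [ 555.4 -131.9   68. ] [ 568.6 -132.4   68. ]
```

Emit:
step_arm(targets=[{"x": 2, "y": 0.05, "z": 0, "wx": 0, "wy": 0, "wz": 0, "jaw": -0.8}, {"x": 3.8, "y": 0.05, "z": 0, "wx": 0, "wy": 0, "wz": 0, "jaw": -0.8}, {"x": 3.8, "y": 0.05, "z": 1.5, "wx": 0, "wy": 0, "wz": 0, "jaw": -0.8}, {"x": 3.8, "y": 0.05, "z": 2.8, "wx": 0, "wy": 0, "wz": 0, "jaw": -0.8}, {"x": 3.8, "y": 0.05, "z": 2.8, "wx": 0, "wy": 0, "wz": 0, "jaw": -0.8}])

```text
time_s: 5.5
ee_pos: [563.5, -125.9, 117.6]
tcp_rot: [3.141, 0.001, 1.571]
force: [1.1, -0.1, -0.5]
finger_gap: 21.3
```

```bash
python3 go.py 563.1 -124.6 118 90; python3 shot.py w7; python3 go.py 563.1 -124.6 118 90; python3 - <<'E'
from h import *
from bench import viewer
p,d=viewer.read_camera('side');cv2.imwrite('pics/s7.png',cv2.resize(p[130:230,200:340,::-1],None,fx=5.5,fy=5.5,interpolation=cv2.INTER_CUBIC))
p=cv2.imread('pics/w7.png')
cv2.imwrite('pics/w7c.png',cv2.resize(p[130:280,240:400],None,fx=4,fy=4,interpolation=cv2.INTER_CUBIC))
E
python3 go.py 563.1 -124.6 118 90
```

```text
t 5.5 pos [ 563.5 -125.9  117.6] rpy [1.7999e+02 7.0000e-02 9.0000e+01] gap 21.3 F [ 1.05 -0.1  -0.48] M [-0.043  0.077  0.038] q [-3.390e-01  3.240e-01  1.608e+00 -1.000e-03  1.209e+00 -3.390e-01]
move cm [ 0.13 -0.04 -0.04] deg [0.01 0.07 0.  ]
[ 563.5 -125.9  117.6] [1.7999e+02 7.0000e-02 9.0000e+01]
t 5.55 pos [ 564.2 -126.3  118.6] rpy [1.7991e+02 1.0000e-01 8.9980e+01] gap 21.4 F [ 0.24 -0.08 -0.4 ] M [-0.065  0.029 -0.002] q [-3.400e-01  3.240e-01  1.607e+00 -1.000e-03  1.209e+00 -3.390e-01]
move cm [ 0.17 -0.11  0.06] deg [ 0.09  0.1  -0.02]
t 5.6 pos [ 564.8 -126.6  119.3] rpy [1.7982e+02 1.3000e-01 8.9970e+01] gap 21.9 F [ 0.3   0.34 -1.2 ] M [-0.083  0.082  0.014] q [-3.400e-01  3.230e-01  1.605e+00 -1.000e-03  1.209e+00 -3.390e-01]
move cm [ 0.2  -0.18  0.13] deg [ 0.18  0.13 -0.03]
```

View pics/s7.png

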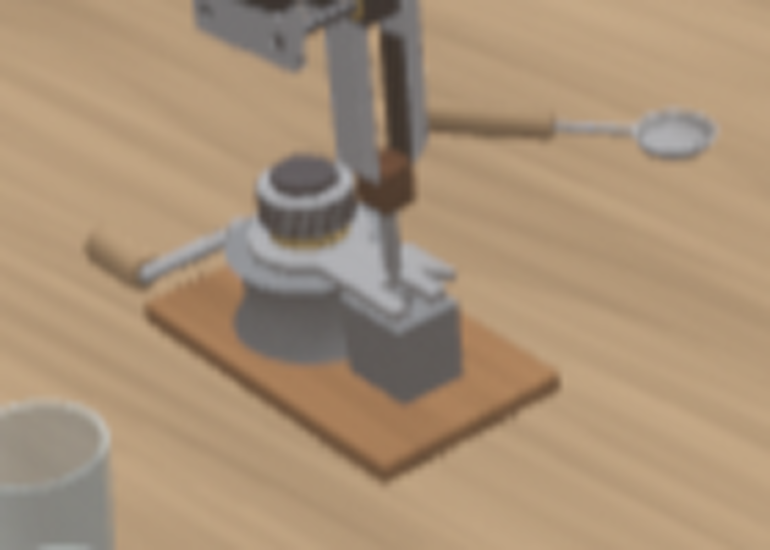

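View pics/w7c.png

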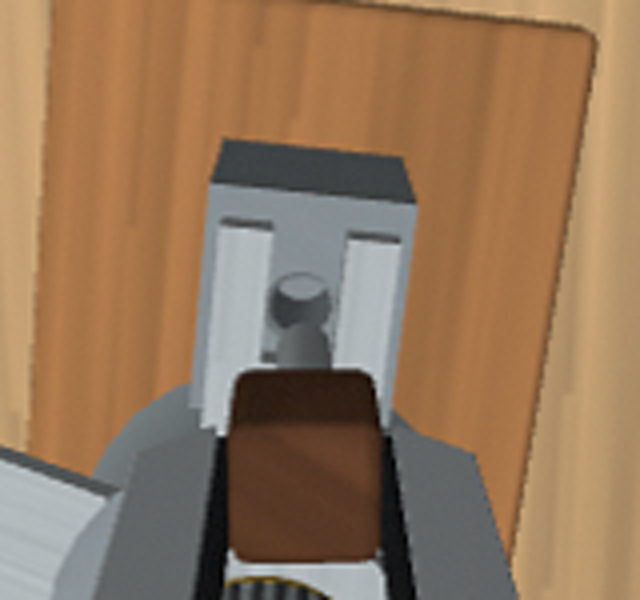

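Emit:
step_arm(targets=[{"x": 0, "y": 0, "z": 0, "wx": 0, "wy": 0, "wz": 0, "jaw": -0.8}, {"x": 0, "y": 0, "z": 0, "wx": 0, "wy": 0, "wz": 0, "jaw": -0.8}, {"x": 0, "y": 0, "z": 0, "wx": 0, "wy": 0, "wz": 0, "jaw": -0.8}])

```text
time_s: 5.85
ee_pos: [565.0, -126.6, 119.2]
tcp_rot: [3.138, 0.002, 1.57]
force: [0.3, -0.2, -0.8]
finger_gap: 21.8
```

```bash
python3 go.py 563.1 -124.6 118 90; python3 shot.py w8; python3 go.py 563.1 -124.6 118 90;  python3 - <<'E'
from meas import *
p=cv2.imread('pics/w8.png')
cv2.imwrite('pics/w8c.png',cv2.resize(p[170:240,280:350],None,fx=8,fy=8,interpolation=cv2.INTER_CUBIC))
head('w8')
T=np.load('pics/w8.npz')['T'];Tt=T@np.linalg.inv(Tc)
z=60-Tt[2,3]; K=np.array(c['camera_matrix']);D=np.array(c['dist_coeffs'])
Ti=np.linalg.inv(Tc)
def proj(P):
    return cv2.projectPoints(np.array([P],float),cv2.Rodrigues(Ti[:3,:3])[0],Ti[:3,3],K,D)[0][0,0]
for nm,P in [('tip c',(1.3,-.4,43)),('tip far',(4.3,-.4,43)),('shank far',(6.3,-.4,39)),('mouth far if aligned',(1.3+7.5,-.4,-z)),('mouth c',(1.3,-.4,-z)),('mouth L',(1.3,-.4-7.5,-z)),('mouth R',(1.3,-.4+7.5,-z))]:
    u=proj(P);print(nm,u.round(1),'crop',((u-[280,170])*8).round(0))
E
```

```text
t 5.85 pos [ 565.  -126.6  119.2] rpy [1.798e+02 1.300e-01 8.998e+01] gap 21.8 F [ 0.3  -0.21 -0.83] M [-0.049  0.044 -0.023] q [-3.400e-01  3.230e-01  1.606e+00 -1.000e-03  1.209e+00 -3.390e-01]
move cm [ 0.2  -0.19  0.11] deg [ 0.2   0.13 -0.02]
[ 565.  -126.6  119.2] [1.798e+02 1.300e-01 8.998e+01]
t 5.9 pos [ 564.8 -126.5  118.9] rpy [1.7982e+02 1.2000e-01 8.9980e+01] gap 21.4 F [-0.05  0.06 -0.73] M [-0.141  0.065 -0.038] q [-3.400e-01  3.230e-01  1.606e+00 -1.000e-03  1.208e+00 -3.390e-01]
move cm [ 0.19 -0.17  0.09] deg [ 0.18  0.12 -0.02]
head top in tool: z -25.6 mean [  1.9  -0.5 -24.6] ((1.2457008361816406, -0.41208457946777344), (21.795625686645508, 21.196697235107422), 1.5338859558105469)
tip c [315.8 214.2] crop [286. 353.]
tip far [315.8 210.3] crop [286. 323.]
shank far [315.8 209.4] crop [286. 316.]
mouth far if aligned [315.8 198.3] crop [286. 227.]
mouth c [315.8 207.5] crop [286. 300.]
mouth L [306.2 207.5] crop [210. 300.]
mouth R [325.3 207.5] crop [363. 300.]
```

View pics/w8c.png

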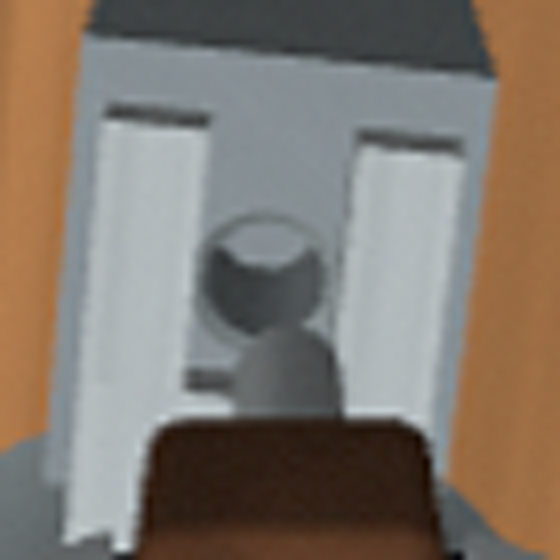

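Emit:
step_arm(targets=[{"x": 0.2, "y": -0.2, "z": 0, "wx": 0.15, "wy": 0.1, "wz": 0, "jaw": -0.8}, {"x": 0.2, "y": -0.2, "z": 0, "wx": 0.15, "wy": 0.1, "wz": 0, "jaw": -0.8}, {"x": 0.2, "y": -0.2, "z": 0, "wx": 0.15, "wy": 0.1, "wz": 0, "jaw": -0.8}, {"x": 0.2, "y": -0.2, "z": 0, "wx": 0.15, "wy": 0.1, "wz": 0, "jaw": -0.8}])

```text
time_s: 6.23
ee_pos: [562.3, -124.1, 118.2]
tcp_rot: [-3.141, -0.0, 1.571]
force: [0.1, -0.3, -0.1]
finger_gap: 21.5
```

```bash
python3 shot.py w9; python3 go.py 563.1 -124.6 118 90;  python3 - <<'E'
from meas import *
p=cv2.imread('pics/w9.png')
cv2.imwrite('pics/w9c.png',cv2.resize(p[170:240,280:350],None,fx=8,fy=8,interpolation=cv2.INTER_CUBIC))
E
```

```text
[ 562.3 -124.1  118.2] [-179.95   -0.     90.01]
t 6.28 pos [ 562.3 -124.1  118.2] rpy [-1.7995e+02 -1.0000e-02  9.0000e+01] gap 21.6 F [-0.26 -0.26  0.04] M [-0.04   0.134  0.032] q [-0.338  0.322  1.61  -0.     1.21  -0.338]
move cm [-0.05  0.08  0.02] deg [-0.05 -0.01  0.  ]
```

View pics/w9c.png

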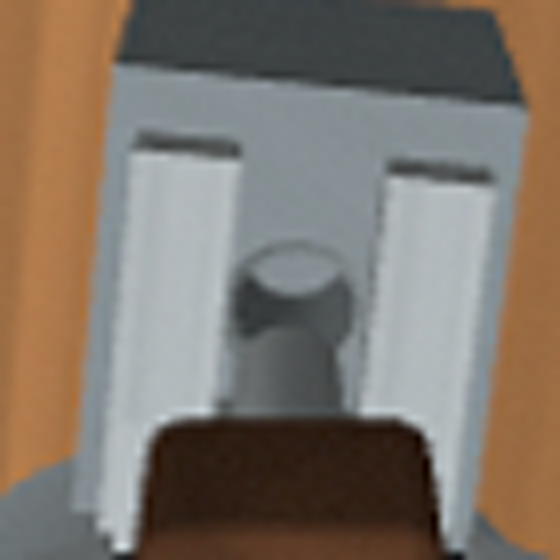

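Only about 0.7 mm off now, so I'll descend slowly.

Emit:
step_arm(targets=[{"x": 0, "y": 0.06, "z": 0.4, "wx": 0, "wy": 0, "wz": 0, "jaw": -0.8}, {"x": 0, "y": 0.06, "z": 0.9, "wx": 0, "wy": 0, "wz": 0, "jaw": -0.8}, {"x": 0, "y": 0.06, "z": 1.3, "wx": 0, "wy": 0, "wz": 0, "jaw": -0.8}, {"x": 0, "y": 0.06, "z": 1.6, "wx": 0, "wy": 0, "wz": 0, "jaw": -0.8}, {"x": 0, "y": 0.06, "z": 1.9, "wx": 0, "wy": 0, "wz": 0, "jaw": -0.8}])

```text
time_s: 6.7
ee_pos: [562.6, -124.0, 98.5]
tcp_rot: [-3.14, -0.0, 1.571]
force: [0.3, -0.2, 0.6]
finger_gap: 21.7
```

```bash
python3 go.py 563.1 -124.6 79 90
```

```text
t 6.7 pos [ 562.6 -124.    98.5] rpy [-1.7991e+02 -2.0000e-02  9.0000e+01] gap 21.7 F [ 0.28 -0.22  0.65] M [-0.115  0.047 -0.034] q [-0.338  0.339  1.637 -0.     1.167 -0.337]
move cm [-0.06  0.05  1.95] deg [-0.09 -0.02 -0.  ]
```

Emit:
step_arm(targets=[{"x": 0, "y": 0, "z": 0.3, "wx": 0, "wy": 0, "wz": 0, "jaw": -0.8}, {"x": 0, "y": 0, "z": 0.6, "wx": 0, "wy": 0, "wz": 0, "jaw": -0.8}, {"x": 0, "y": 0, "z": 0.9, "wx": 0, "wy": 0, "wz": 0, "jaw": -0.8}, {"x": 0, "y": 0, "z": 1.2, "wx": 0, "wy": 0, "wz": 0, "jaw": -0.8}, {"x": 0, "y": 0, "z": 1.4, "wx": 0, "wy": 0, "wz": 0, "jaw": -0.8}])

```text
time_s: 7.12
ee_pos: [562.8, -124.1, 84.8]
tcp_rot: [-3.14, -0.0, 1.571]
force: [-0.6, -0.3, -1.0]
finger_gap: 21.6
```

```bash
python3 go.py 563.1 -124.6 79 90
```

```text
t 7.12 pos [ 562.8 -124.1   84.8] rpy [-1.7994e+02 -1.0000e-02  9.0000e+01] gap 21.6 F [-0.59 -0.31 -1.  ] M [-0.094  0.123 -0.027] q [-0.338  0.351  1.656 -0.     1.135 -0.337]
move cm [-0.05  0.03  0.58] deg [-0.06 -0.01  0.  ]
```

Going well with no contact force; 5 mm more, then release.

Emit:
step_arm(targets=[{"x": 0, "y": 0, "z": 0.2, "wx": 0, "wy": 0, "wz": 0, "jaw": -0.8}, {"x": 0, "y": 0, "z": 0.35, "wx": 0, "wy": 0, "wz": 0, "jaw": -0.8}, {"x": 0, "y": 0, "z": 0.5, "wx": 0, "wy": 0, "wz": 0, "jaw": -0.8}, {"x": 0, "y": 0, "z": 0.5, "wx": 0, "wy": 0, "wz": 0, "jaw": -0.8}])

```text
time_s: 7.45
ee_pos: [562.7, -124.0, 79.9]
tcp_rot: [-3.14, -0.0, 1.571]
force: [-0.2, 0.3, -0.4]
finger_gap: 21.5
```

Emit:
step_arm(targets=[{"x": 0, "y": 0, "z": 0, "wx": 0, "wy": 0, "wz": 0, "jaw": -0.4}, {"x": 0, "y": 0, "z": 0, "wx": 0, "wy": 0, "wz": 0, "jaw": -0.2}, {"x": 0, "y": 0, "z": 0, "wx": 0, "wy": 0, "wz": 0, "jaw": -0.2}, {"x": 0, "y": 0, "z": 0, "wx": 0, "wy": 0, "wz": 0, "jaw": -0.2}, {"x": 0, "y": 0, "z": 0, "wx": 0, "wy": 0, "wz": 0, "jaw": -0.2}])

```text
time_s: 7.87
ee_pos: [563.0, -124.2, 80.3]
tcp_rot: [-3.141, 0.0, 1.571]
force: [0.1, 0.3, -0.5]
finger_gap: 37.5
```

```bash
python3 go.py 563.1 -124.6 79 90; python3 shot.py w10
```

```text
t 7.87 pos [ 563.  -124.2   80.3] rpy [-179.97    0.     90.  ] gap 37.5 F [ 0.09  0.29 -0.5 ] M [-0.095  0.115  0.053] q [-0.338  0.355  1.662 -0.     1.125 -0.337]
move cm [-0.04  0.01  0.13] deg [-0.03  0.   -0.  ]
[ 563.  -124.2   80.3] [-179.97    0.     90.  ]
```

View pics/w10.png

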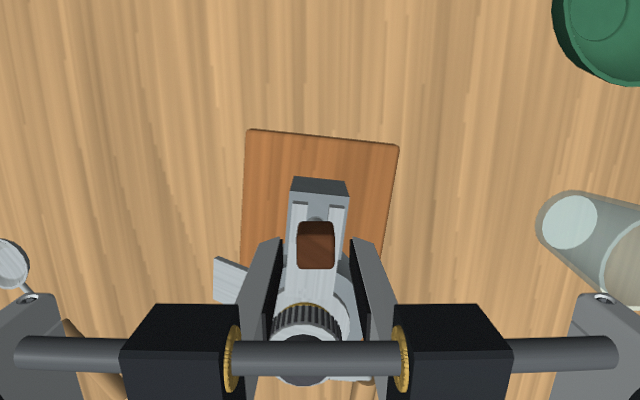

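Pin is released, head at (316,245) in the fork. I'll lift and back off to check it and see the ring.

Emit:
step_arm(targets=[{"x": 0, "y": 0, "z": -1, "wx": 0, "wy": 0, "wz": 0, "jaw": -0.2}, {"x": 0, "y": 0, "z": -3, "wx": 0, "wy": 0, "wz": 0, "jaw": -0.2}, {"x": 0, "y": 0, "z": -6, "wx": 0, "wy": 0, "wz": 0, "jaw": 0}, {"x": 0, "y": 0, "z": -9, "wx": 0, "wy": 0, "wz": 0, "jaw": 0.3}, {"x": -2, "y": 0, "z": -11, "wx": 0, "wy": 0, "wz": 0, "jaw": 0.5}])

```text
time_s: 8.33
ee_pos: [563.9, -141.8, 194.0]
tcp_rot: [3.139, -0.001, 1.574]
force: [0.7, 0.1, 0.3]
finger_gap: 54.5
```

Emit:
step_arm(targets=[{"x": -4, "y": -0.4, "z": 0, "wx": 0, "wy": 0, "wz": 0, "jaw": 0.5}, {"x": -7.5, "y": -0.8, "z": 0, "wx": 0, "wy": 0, "wz": 0, "jaw": 0.5}, {"x": -9, "y": -0.8, "z": 0, "wx": 0, "wy": 0, "wz": 0, "jaw": 0.5}, {"x": -9, "y": -0.8, "z": 0, "wx": 0, "wy": 0, "wz": 0, "jaw": 0.5}])

```text
time_s: 8.67
ee_pos: [555.0, -237.4, 190.6]
tcp_rot: [-3.142, 0.001, 1.567]
force: [-0.1, -0.2, -0.4]
finger_gap: 70.3
```

```bash
python3 shot.py w11; python3 go.py 554.5 -198 110 90; python3 - <<'E'
from meas import *
p=cv2.imread('pics/w11.png');f=np.load('pics/w11.npz');T=f['T'];d=f['d']
cv2.imwrite('pics/w11c.png',cv2.resize(p[60:240,240:400],None,fx=3.3,fy=3.3,interpolation=cv2.INTER_CUBIC))
v=p.astype(int)
x0,y0,x1,y1=290,40,370,140
sub=v[y0:y1,x0:x1];m=((sub[:,:,2]>sub[:,:,0]+15)&(sub.max(2)<95)).astype(np.uint8)
k,l,st,ce=cv2.connectedComponentsWithStats(m);i=1+st[1:,4].argmax();print(st[i],ce[i]+[x0,y0])
dep=np.where(l==i,d[y0:y1,x0:x1],0)
pts=np.array([fromdepth(c,(x+x0,y+y0),dep[y,x],T) for y,x in np.argwhere(dep>0)])
zt=np.percentile(pts[:,2],90);top=pts[pts[:,2]>zt-3];print('pin head top',zt.round(1),top.mean(0).round(1),cv2.minAreaRect(top[:,:2].astype(np.float32)))
x0,y0,x1,y1=280,120,370,220
sub=v[y0:y1,x0:x1]
m=((sub.max(2)<100)&(np.abs(sub[:,:,2]-sub[:,:,0])<20)).astype(np.uint8)
k,l,st,ce=cv2.connectedComponentsWithStats(m);i=1+st[1:,4].argmax()
u=ce[i]+[x0,y0];print(st[i],u,'neck',onz(c,u,99,T).round(1))
E
```

```text
[ 555.  -237.4  190.6] [-1.800e+02  8.000e-02  8.978e+01]
t 8.72 pos [ 554.9 -235.   190.3] rpy [-1.7996e+02 -6.0000e-02  8.9840e+01] gap 70.4 F [-0.51  0.04 -0.62] M [-0.061  0.05  -0.029] q [-0.516  0.316  1.435  0.     1.392 -0.514]
move cm [ 3.69 -0.04  8.03] deg [-0.04 -0.06 -0.16]
[ 22   4  27  31 759] [324.49538867  59.54545455]
pin head top 104.1 [ 561.7 -123.9  103.1] ((562.2677612304688, -123.36190032958984), (20.788589477539062, 20.426347732543945), 89.67694091796875)
[  15   12   42   43 1405] [315.37935943 152.98790036] neck [ 554.4 -198.3   99. ]
```

View pics/w11.png

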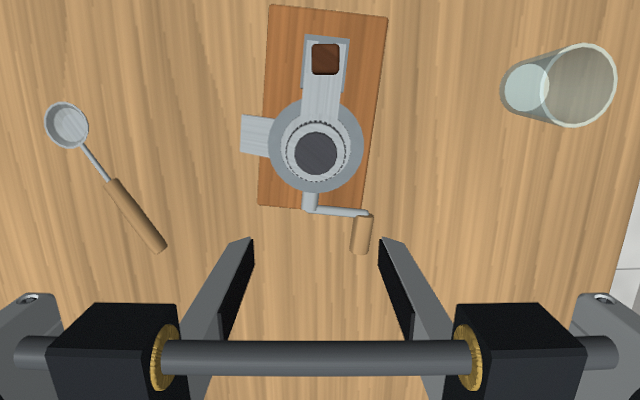

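Pin head top measures z = 103 at (562,-123), so it is fully down. Neck at (554.4,-198.3). Now onto the ring.

Emit:
step_arm(targets=[{"x": 3.7, "y": 0, "z": 1, "wx": 0, "wy": 0, "wz": 0, "jaw": 0.5}, {"x": 3.7, "y": 0, "z": 4, "wx": 0, "wy": 0, "wz": 0, "jaw": 0.5}, {"x": 3.7, "y": 0, "z": 7, "wx": 0, "wy": 0, "wz": 0, "jaw": 0.5}, {"x": 3.7, "y": 0, "z": 7, "wx": 0, "wy": 0, "wz": 0, "jaw": 0.5}, {"x": 3.7, "y": 0, "z": 7, "wx": 0, "wy": 0, "wz": 0, "jaw": 0.5}])

```text
time_s: 9.13
ee_pos: [553.9, -194.8, 119.2]
tcp_rot: [-3.137, -0.003, 1.572]
force: [0.0, 0.5, 0.6]
finger_gap: 70.4
```

```bash
python3 shot.py w12; python3 go.py 554.5 -198.2 75 90
```

```text
[ 553.9 -194.8  119.2] [-1.7976e+02 -1.5000e-01  9.0080e+01]
t 9.18 pos [ 555.3 -196.   120.8] rpy [-1.7995e+02 -4.0000e-02  9.0060e+01] gap 70.3 F [ 0.97 -1.25  0.08] M [-0.065  0.039  0.023] q [-0.458  0.339  1.577  0.     1.227 -0.459]
move cm [-0.22 -0.08  4.58] deg [-0.05 -0.04  0.06]
```

View pics/w12.png

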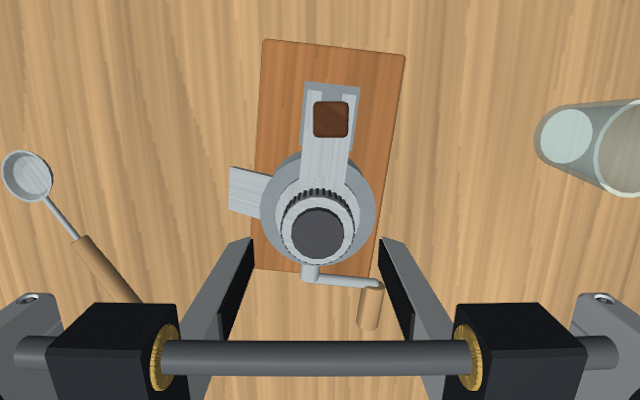

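Emit:
step_arm(targets=[{"x": -0.2, "y": 0, "z": 1, "wx": 0, "wy": 0, "wz": 0, "jaw": 0.5}, {"x": -0.2, "y": 0, "z": 2.5, "wx": 0, "wy": 0, "wz": 0, "jaw": 0.5}, {"x": -0.2, "y": 0, "z": 3.5, "wx": 0, "wy": 0, "wz": 0, "jaw": 0.5}, {"x": -0.2, "y": 0, "z": 4.3, "wx": 0, "wy": 0, "wz": 0, "jaw": 0.5}, {"x": -0.2, "y": 0, "z": 4.3, "wx": 0, "wy": 0, "wz": 0, "jaw": 0.5}])

```text
time_s: 9.6
ee_pos: [554.0, -198.8, 75.9]
tcp_rot: [-3.139, -0.001, 1.571]
force: [-0.4, -0.3, -0.4]
finger_gap: 70.7
```

Emit:
step_arm(targets=[{"x": 0, "y": 0, "z": 0, "wx": 0, "wy": 0, "wz": 0, "jaw": 0.5}, {"x": 0, "y": 0, "z": 0, "wx": 0, "wy": 0, "wz": 0, "jaw": 0.5}, {"x": 0, "y": 0, "z": 0, "wx": 0, "wy": 0, "wz": 0, "jaw": 0.5}])

```text
time_s: 9.85
ee_pos: [555.5, -199.5, 77.9]
tcp_rot: [3.141, 0.001, 1.571]
force: [0.5, 0.5, -0.8]
finger_gap: 70.4
```

```bash
python3 go.py 554.5 -198.2 75 90;python3 shot.py w13; python3 go.py 554.5 -198.2 75 90
```

```text
t 9.85 pos [ 555.5 -199.5   77.9] rpy [1.7997e+02 3.0000e-02 8.9990e+01] gap 70.4 F [ 0.49  0.49 -0.82] M [-0.058  0.02   0.004] q [-0.462  0.375  1.636 -0.     1.129 -0.462]
move cm [ 0.13 -0.1   0.29] deg [ 0.03  0.03 -0.01]
[ 555.5 -199.5   77.9] [1.7997e+02 3.0000e-02 8.9990e+01]
t 9.9 pos [ 555.4 -199.4   77.9] rpy [1.7997e+02 3.0000e-02 9.0000e+01] gap 70.6 F [ 0.01  1.28 -1.23] M [-0.079  0.096  0.023] q [-0.462  0.375  1.636 -0.     1.129 -0.462]
move cm [ 0.12 -0.09  0.29] deg [ 0.03  0.03 -0.  ]
```

View pics/w13.png

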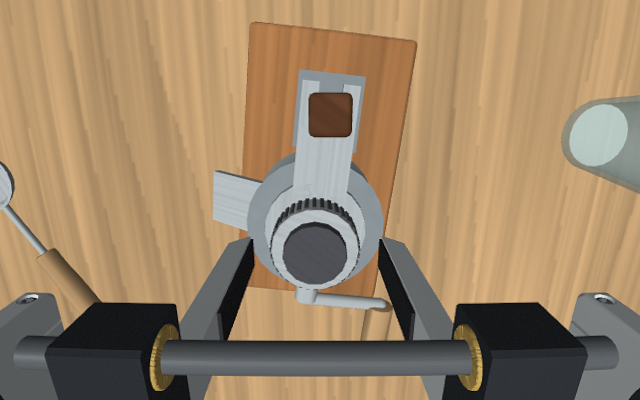

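Emit:
step_arm(targets=[{"x": 0.1, "y": -0.1, "z": 0.2, "wx": 0, "wy": 0, "wz": 0, "jaw": 0.2}, {"x": 0.1, "y": -0.1, "z": 0.2, "wx": 0, "wy": 0, "wz": 0, "jaw": -0.1}, {"x": 0.1, "y": -0.1, "z": 0.2, "wx": 0, "wy": 0, "wz": 0, "jaw": -0.2}, {"x": 0.1, "y": -0.1, "z": 0.2, "wx": 0, "wy": 0, "wz": 0, "jaw": -0.2}, {"x": 0.1, "y": -0.1, "z": 0.2, "wx": 0, "wy": 0, "wz": 0, "jaw": -0.2}], grip_force=40)

```text
time_s: 10.32
ee_pos: [554.5, -198.1, 75.3]
tcp_rot: [3.141, -0.0, 1.571]
force: [2.1, -0.1, -0.2]
finger_gap: 48.2
```

Emit:
step_arm(targets=[{"x": 0, "y": 0, "z": 0, "wx": 0, "wy": 0, "wz": 0, "jaw": -0.2}, {"x": 0, "y": 0, "z": 0, "wx": 0, "wy": 0, "wz": 0, "jaw": -0.2}, {"x": 0, "y": 0, "z": 0, "wx": 0, "wy": 0, "wz": 0, "jaw": -0.2}, {"x": 0, "y": 0, "z": 0, "wx": 0, "wy": 0, "wz": 0, "jaw": -0.2}, {"x": 0, "y": 0, "z": 0, "wx": 0, "wy": 0, "wz": 0, "jaw": -0.2}])

```text
time_s: 10.73
ee_pos: [554.4, -198.1, 75.3]
tcp_rot: [3.142, -0.0, 1.571]
force: [1.6, -0.2, -0.6]
finger_gap: 48.3
```

```bash
cat > tq.py <<'E'
from h import *
from bench import manip
s=manip.observe()
print('t',round(s['time_s'],2),'pos',s['ee_pos'].round(1),'rpy',np.degrees(s['tcp_rot']).round(2),'gap',round(s['finger_gap'],1),'F',s['force'].round(1),'M',s['ft_torque'].round(3),'tau6',round(s['joint_torque'][5],4),'q6',s['joint_pos'][5].round(3))
E
python3 tq.py
```

```text
t 10.73 pos [ 554.4 -198.1   75.3] rpy [180.  -0.  90.] gap 48.3 F [ 1.6 -0.2 -0.6] M [ 0.045 -0.326 -0.005] tau6 0.0117 q6 -0.461
```

Ring is held (gap 48.3). Turning slowly clockwise.

Emit:
step_arm(targets=[{"x": 0, "y": 0, "z": 0, "wx": 0, "wy": 0, "wz": 2, "jaw": -0.2}, {"x": 0, "y": 0, "z": 0, "wx": 0, "wy": 0, "wz": 4, "jaw": -0.2}, {"x": 0, "y": 0, "z": 0, "wx": 0, "wy": 0, "wz": 6, "jaw": -0.2}, {"x": 0, "y": 0, "z": 0, "wx": 0, "wy": 0, "wz": 8, "jaw": -0.2}, {"x": 0, "y": 0, "z": 0, "wx": 0, "wy": 0, "wz": 10, "jaw": -0.2}])

```text
time_s: 11.15
ee_pos: [554.4, -198.2, 75.3]
tcp_rot: [3.141, 0.0, 1.395]
force: [1.9, 0.3, 0.3]
finger_gap: 47.9
```

```bash
python3 tq.py
```

```text
t 11.15 pos [ 554.4 -198.2   75.3] rpy [179.99   0.    79.91] gap 47.9 F [1.9 0.3 0.3] M [ 0.023 -0.317  0.053] tau6 -0.2896 q6 -0.285
```

Emit:
step_arm(targets=[{"x": 0, "y": 0, "z": 0, "wx": 0, "wy": 0, "wz": 2, "jaw": -0.2}, {"x": 0, "y": 0, "z": 0, "wx": 0, "wy": 0, "wz": 4, "jaw": -0.2}, {"x": 0, "y": 0, "z": 0, "wx": 0, "wy": 0, "wz": 6, "jaw": -0.2}, {"x": 0, "y": 0, "z": 0, "wx": 0, "wy": 0, "wz": 7, "jaw": -0.2}, {"x": 0, "y": 0, "z": 0, "wx": 0, "wy": 0, "wz": 8, "jaw": -0.2}])

```text
time_s: 11.57
ee_pos: [554.4, -198.2, 75.3]
tcp_rot: [3.141, 0.0, 1.256]
force: [1.4, 0.8, 0.2]
finger_gap: 48.1
```

```bash
python3 tq.py
```

```text
t 11.57 pos [ 554.4 -198.2   75.3] rpy [179.99   0.    71.95] gap 48.1 F [1.4 0.8 0.2] M [ 0.057 -0.436  0.013] tau6 -0.1068 q6 -0.146
```

Emit:
step_arm(targets=[{"x": 0, "y": 0, "z": 0, "wx": 0, "wy": 0, "wz": 1, "jaw": -0.2}, {"x": 0, "y": 0, "z": 0, "wx": 0, "wy": 0, "wz": 2, "jaw": -0.2}, {"x": 0, "y": 0, "z": 0, "wx": 0, "wy": 0, "wz": 3, "jaw": -0.2}, {"x": 0, "y": 0, "z": 0, "wx": 0, "wy": 0, "wz": 4, "jaw": -0.2}])

```text
time_s: 11.9
ee_pos: [554.4, -198.2, 75.3]
tcp_rot: [3.141, 0.0, 1.185]
force: [3.3, 0.4, 0.0]
finger_gap: 48.1
```

```bash
python3 tq.py
```

```text
t 11.9 pos [ 554.4 -198.2   75.3] rpy [179.99   0.    67.91] gap 48.1 F [3.3 0.4 0. ] M [ 0.081 -0.612 -0.011] tau6 -0.1209 q6 -0.076
```

Emit:
step_arm(targets=[{"x": 0, "y": 0, "z": 0, "wx": 0, "wy": 0, "wz": 1, "jaw": -0.2}, {"x": 0, "y": 0, "z": 0, "wx": 0, "wy": 0, "wz": 2, "jaw": -0.2}, {"x": 0, "y": 0, "z": 0, "wx": 0, "wy": 0, "wz": 3, "jaw": -0.2}, {"x": 0, "y": 0, "z": 0, "wx": 0, "wy": 0, "wz": 4, "jaw": -0.2}])

```text
time_s: 12.23
ee_pos: [554.3, -198.2, 75.3]
tcp_rot: [3.142, 0.0, 1.115]
force: [4.7, -0.3, 0.3]
finger_gap: 48.3
```

```bash
python3 tq.py
```

```text
t 12.23 pos [ 554.3 -198.2   75.3] rpy [1.80e+02 1.00e-02 6.39e+01] gap 48.3 F [ 4.7 -0.3  0.3] M [-0.023 -0.738  0.083] tau6 -0.062 q6 -0.006
```

Emit:
step_arm(targets=[{"x": 0, "y": 0, "z": 0, "wx": 0, "wy": 0, "wz": 1, "jaw": -0.2}, {"x": 0, "y": 0, "z": 0, "wx": 0, "wy": 0, "wz": 2, "jaw": -0.2}, {"x": 0, "y": 0, "z": 0, "wx": 0, "wy": 0, "wz": 3, "jaw": -0.2}])

```text
time_s: 12.48
ee_pos: [554.3, -198.3, 75.3]
tcp_rot: [3.142, 0.0, 1.063]
force: [4.3, 0.1, 0.5]
finger_gap: 48.4
```

```bash
python3 tq.py
```

```text
t 12.48 pos [ 554.3 -198.3   75.3] rpy [1.80e+02 1.00e-02 6.09e+01] gap 48.4 F [4.3 0.1 0.5] M [-0.011 -0.777  0.116] tau6 -0.0694 q6 0.046
```

Emit:
step_arm(targets=[{"x": 0, "y": 0, "z": 0, "wx": 0, "wy": 0, "wz": 1, "jaw": -0.2}, {"x": 0, "y": 0, "z": 0, "wx": 0, "wy": 0, "wz": 2, "jaw": -0.2}, {"x": 0, "y": 0, "z": 0, "wx": 0, "wy": 0, "wz": 3, "jaw": -0.2}, {"x": 0, "y": 0, "z": 0, "wx": 0, "wy": 0, "wz": 4, "jaw": -0.2}])

```text
time_s: 12.82
ee_pos: [554.3, -198.3, 75.3]
tcp_rot: [3.142, 0.0, 0.993]
force: [3.8, 1.4, 1.0]
finger_gap: 48.1
```

```bash
python3 tq.py
```

```text
t 12.82 pos [ 554.3 -198.3   75.3] rpy [1.80e+02 1.00e-02 5.69e+01] gap 48.1 F [3.8 1.4 1. ] M [-0.045 -0.898  0.111] tau6 -0.0689 q6 0.116
```

Emit:
step_arm(targets=[{"x": 0, "y": 0, "z": 0, "wx": 0, "wy": 0, "wz": 1, "jaw": -0.2}, {"x": 0, "y": 0, "z": 0, "wx": 0, "wy": 0, "wz": 2, "jaw": -0.2}])

```text
time_s: 12.98
ee_pos: [554.2, -198.3, 75.3]
tcp_rot: [-3.142, 0.0, 0.958]
force: [5.4, -0.4, 0.4]
finger_gap: 47.9
```

```bash
python3 tq.py
```

```text
t 12.98 pos [ 554.2 -198.3   75.3] rpy [-1.80e+02  2.00e-02  5.49e+01] gap 47.9 F [ 5.4 -0.4  0.4] M [-0.106 -0.919  0.066] tau6 -0.0689 q6 0.151
```

Emit:
step_arm(targets=[{"x": 0, "y": 0, "z": 0, "wx": 0, "wy": 0, "wz": 1, "jaw": -0.2}, {"x": 0, "y": 0, "z": 0, "wx": 0, "wy": 0, "wz": 2, "jaw": -0.2}, {"x": 0, "y": 0, "z": 0, "wx": 0, "wy": 0, "wz": 3, "jaw": -0.2}, {"x": 0, "y": 0, "z": 0, "wx": 0, "wy": 0, "wz": 4, "jaw": -0.2}])

```text
time_s: 13.32
ee_pos: [554.2, -198.3, 75.3]
tcp_rot: [-3.142, 0.0, 0.888]
force: [4.3, -0.9, -0.4]
finger_gap: 48.1
```

```bash
python3 tq.py
```

```text
t 13.32 pos [ 554.2 -198.3   75.3] rpy [-1.80e+02  2.00e-02  5.09e+01] gap 48.1 F [ 4.3 -0.9 -0.4] M [-0.044 -0.944  0.092] tau6 -0.0689 q6 0.221
```

Emit:
step_arm(targets=[{"x": 0, "y": 0, "z": 0, "wx": 0, "wy": 0, "wz": 1, "jaw": -0.2}, {"x": 0, "y": 0, "z": 0, "wx": 0, "wy": 0, "wz": 2, "jaw": -0.2}, {"x": 0, "y": 0, "z": 0, "wx": 0, "wy": 0, "wz": 3, "jaw": -0.2}, {"x": 0, "y": 0, "z": 0, "wx": 0, "wy": 0, "wz": 4, "jaw": -0.2}])

```text
time_s: 13.65
ee_pos: [554.2, -198.3, 75.3]
tcp_rot: [-3.142, 0.0, 0.819]
force: [5.5, 0.4, 1.4]
finger_gap: 47.8
```

```bash
python3 tq.py
```

```text
t 13.65 pos [ 554.2 -198.3   75.3] rpy [-1.80e+02  2.00e-02  4.69e+01] gap 47.8 F [5.5 0.4 1.4] M [-0.036 -0.922  0.074] tau6 -0.0689 q6 0.291
```

Emit:
step_arm(targets=[{"x": 0, "y": 0, "z": 0, "wx": 0, "wy": 0, "wz": 1, "jaw": -0.2}, {"x": 0, "y": 0, "z": 0, "wx": 0, "wy": 0, "wz": 2, "jaw": -0.2}, {"x": 0, "y": 0, "z": 0, "wx": 0, "wy": 0, "wz": 3, "jaw": -0.2}, {"x": 0, "y": 0, "z": 0, "wx": 0, "wy": 0, "wz": 4, "jaw": -0.2}])

```text
time_s: 13.98
ee_pos: [554.2, -198.3, 75.3]
tcp_rot: [-3.142, 0.0, 0.749]
force: [5.0, -0.2, 0.0]
finger_gap: 48.1
```

```bash
python3 tq.py
```

```text
t 13.98 pos [ 554.2 -198.3   75.3] rpy [-1.80e+02  2.00e-02  4.29e+01] gap 48.1 F [ 5.  -0.2  0. ] M [-0.004 -0.96   0.127] tau6 -0.0689 q6 0.361
```

Emit:
step_arm(targets=[{"x": 0, "y": 0, "z": 0, "wx": 0, "wy": 0, "wz": 1, "jaw": -0.2}, {"x": 0, "y": 0, "z": 0, "wx": 0, "wy": 0, "wz": 2, "jaw": -0.2}, {"x": 0, "y": 0, "z": 0, "wx": 0, "wy": 0, "wz": 3, "jaw": -0.2}, {"x": 0, "y": 0, "z": 0, "wx": 0, "wy": 0, "wz": 4, "jaw": -0.2}])

```text
time_s: 14.32
ee_pos: [554.2, -198.3, 75.3]
tcp_rot: [3.142, 0.0, 0.679]
force: [5.3, 0.6, 1.3]
finger_gap: 48.1
```

```bash
python3 tq.py
```

```text
t 14.32 pos [ 554.2 -198.3   75.3] rpy [1.80e+02 2.00e-02 3.89e+01] gap 48.1 F [5.3 0.6 1.3] M [-0.058 -0.857  0.118] tau6 -0.069 q6 0.43
```

Emit:
step_arm(targets=[{"x": 0, "y": 0, "z": 0, "wx": 0, "wy": 0, "wz": 1, "jaw": -0.2}, {"x": 0, "y": 0, "z": 0, "wx": 0, "wy": 0, "wz": 2, "jaw": -0.2}, {"x": 0, "y": 0, "z": 0, "wx": 0, "wy": 0, "wz": 3, "jaw": -0.2}, {"x": 0, "y": 0, "z": 0, "wx": 0, "wy": 0, "wz": 4, "jaw": -0.2}])

```text
time_s: 14.65
ee_pos: [554.2, -198.3, 75.3]
tcp_rot: [3.142, 0.0, 0.609]
force: [5.6, -0.6, 0.8]
finger_gap: 48.1
```

```bash
python3 tq.py
```

```text
t 14.65 pos [ 554.2 -198.3   75.3] rpy [1.80e+02 2.00e-02 3.49e+01] gap 48.1 F [ 5.6 -0.6  0.8] M [-0.044 -0.875  0.1  ] tau6 -0.069 q6 0.5
```

Emit:
step_arm(targets=[{"x": 0, "y": 0, "z": 0, "wx": 0, "wy": 0, "wz": 1, "jaw": -0.2}, {"x": 0, "y": 0, "z": 0, "wx": 0, "wy": 0, "wz": 2, "jaw": -0.2}, {"x": 0, "y": 0, "z": 0, "wx": 0, "wy": 0, "wz": 3, "jaw": -0.2}, {"x": 0, "y": 0, "z": 0, "wx": 0, "wy": 0, "wz": 4, "jaw": -0.2}])

```text
time_s: 14.98
ee_pos: [554.2, -198.3, 75.3]
tcp_rot: [3.141, 0.0, 0.539]
force: [5.5, -0.3, 0.3]
finger_gap: 48.0
```

```bash
python3 tq.py
```

```text
t 14.98 pos [ 554.2 -198.3   75.3] rpy [1.7999e+02 2.0000e-02 3.0910e+01] gap 48.0 F [ 5.5 -0.3  0.3] M [-0.055 -0.921  0.149] tau6 0.0129 q6 0.57
```

Torque is now climbing (tau6 left its plateau). Smaller increments from here.

Emit:
step_arm(targets=[{"x": 0, "y": 0, "z": 0, "wx": 0, "wy": 0, "wz": 1, "jaw": -0.2}, {"x": 0, "y": 0, "z": 0, "wx": 0, "wy": 0, "wz": 2, "jaw": -0.2}])

```text
time_s: 15.15
ee_pos: [554.2, -198.3, 75.3]
tcp_rot: [3.141, 0.0, 0.505]
force: [4.5, -0.1, 0.5]
finger_gap: 47.8
```

```bash
python3 tq.py
```

```text
t 15.15 pos [ 554.2 -198.3   75.3] rpy [1.7999e+02 2.0000e-02 2.8930e+01] gap 47.8 F [ 4.5 -0.1  0.5] M [-0.028 -0.886  0.266] tau6 0.0989 q6 0.605
```

Emit:
step_arm(targets=[{"x": 0, "y": 0, "z": 0, "wx": 0, "wy": 0, "wz": 1, "jaw": -0.2}, {"x": 0, "y": 0, "z": 0, "wx": 0, "wy": 0, "wz": 2, "jaw": -0.2}, {"x": 0, "y": 0, "z": 0, "wx": 0, "wy": 0, "wz": 3, "jaw": -0.2}])

```text
time_s: 15.4
ee_pos: [554.2, -198.4, 75.3]
tcp_rot: [3.141, 0.0, 0.453]
force: [5.1, -0.1, 0.8]
finger_gap: 48.1
```

```bash
python3 tq.py
```

```text
t 15.4 pos [ 554.2 -198.4   75.3] rpy [1.7999e+02 3.0000e-02 2.5950e+01] gap 48.1 F [ 5.1 -0.1  0.8] M [-0.011 -0.903  0.405] tau6 0.2344 q6 0.657
```

Emit:
step_arm(targets=[{"x": 0, "y": 0, "z": 0, "wx": 0, "wy": 0, "wz": 1, "jaw": -0.2}, {"x": 0, "y": 0, "z": 0, "wx": 0, "wy": 0, "wz": 1.5, "jaw": -0.2}, {"x": 0, "y": 0, "z": 0, "wx": 0, "wy": 0, "wz": 1.5, "jaw": -0.2}])

```text
time_s: 15.65
ee_pos: [554.2, -198.4, 75.3]
tcp_rot: [3.141, 0.001, 0.427]
force: [5.4, -0.1, 0.7]
finger_gap: 48.2
```

```bash
python3 tq.py
```

```text
t 15.65 pos [ 554.2 -198.4   75.3] rpy [1.7998e+02 3.0000e-02 2.4490e+01] gap 48.2 F [ 5.4 -0.1  0.7] M [-0.008 -0.884  0.378] tau6 0.4377 q6 0.682
```

Emit:
step_arm(targets=[{"x": 0, "y": 0, "z": 0, "wx": 0, "wy": 0, "wz": 0, "jaw": -0.2}, {"x": 0, "y": 0, "z": 0, "wx": 0, "wy": 0, "wz": 0, "jaw": -0.2}, {"x": 0, "y": 0, "z": 0, "wx": 0, "wy": 0, "wz": 0, "jaw": -0.2}, {"x": 0, "y": 0, "z": 0, "wx": 0, "wy": 0, "wz": 0, "jaw": -0.2}])

```text
time_s: 15.98
ee_pos: [554.2, -198.4, 75.3]
tcp_rot: [3.141, 0.0, 0.428]
force: [4.9, -1.1, 0.8]
finger_gap: 48.0
```

```bash
python3 tq.py
```

```text
t 15.98 pos [ 554.2 -198.4   75.3] rpy [1.7998e+02 3.0000e-02 2.4500e+01] gap 48.0 F [ 4.9 -1.1  0.8] M [-0.006 -0.904  0.406] tau6 0.3856 q6 0.682
```

Emit:
step_arm(targets=[{"x": 0, "y": 0, "z": 0, "wx": 0, "wy": 0, "wz": 0.5, "jaw": -0.2}, {"x": 0, "y": 0, "z": 0, "wx": 0, "wy": 0, "wz": 1, "jaw": -0.2}])

```text
time_s: 16.15
ee_pos: [554.2, -198.4, 75.3]
tcp_rot: [3.141, 0.001, 0.41]
force: [5.6, -0.3, 0.9]
finger_gap: 48.1
```

```bash
python3 tq.py
```

```text
t 16.15 pos [ 554.2 -198.4   75.3] rpy [1.7998e+02 3.0000e-02 2.3500e+01] gap 48.1 F [ 5.6 -0.3  0.9] M [-0.018 -0.868  0.516] tau6 0.4255 q6 0.699
```

Emit:
step_arm(targets=[{"x": 0, "y": 0, "z": 0, "wx": 0, "wy": 0, "wz": 0, "jaw": -0.2}])

```text
time_s: 16.23
ee_pos: [554.2, -198.4, 75.3]
tcp_rot: [3.141, 0.001, 0.41]
force: [5.4, -0.2, 0.4]
finger_gap: 48.2
```

```bash
python3 tq.py
```

```text
t 16.23 pos [ 554.2 -198.4   75.3] rpy [1.7998e+02 3.0000e-02 2.3500e+01] gap 48.2 F [ 5.4 -0.2  0.4] M [ 0.032 -0.892  0.422] tau6 0.4815 q6 0.699
```

Emit:
step_arm(targets=[{"x": 0, "y": 0, "z": 0, "wx": 0, "wy": 0, "wz": 0, "jaw": -0.2}])

```text
time_s: 16.32
ee_pos: [554.2, -198.3, 75.3]
tcp_rot: [3.141, 0.001, 0.41]
force: [5.2, 0.3, -0.2]
finger_gap: 48.1
```

```bash
python3 tq.py
```

```text
t 16.32 pos [ 554.2 -198.3   75.3] rpy [1.7998e+02 3.0000e-02 2.3520e+01] gap 48.1 F [ 5.2  0.3 -0.2] M [-0.004 -0.863  0.415] tau6 0.4362 q6 0.699
```

Emit:
step_arm(targets=[{"x": 0, "y": 0, "z": 0, "wx": 0, "wy": 0, "wz": 0, "jaw": -0.2}])

```text
time_s: 16.4
ee_pos: [554.2, -198.3, 75.3]
tcp_rot: [3.141, 0.0, 0.41]
force: [6.3, 0.7, -0.4]
finger_gap: 48.2
```

```bash
python3 tq.py
```

```text
t 16.4 pos [ 554.2 -198.3   75.3] rpy [1.7998e+02 3.0000e-02 2.3510e+01] gap 48.2 F [ 6.3  0.7 -0.4] M [ 0.014 -0.949  0.4  ] tau6 0.4338 q6 0.699
```

Emit:
step_arm(targets=[{"x": 0, "y": 0, "z": 0, "wx": 0, "wy": 0, "wz": 0.5, "jaw": -0.2}, {"x": 0, "y": 0, "z": 0, "wx": 0, "wy": 0, "wz": 0.5, "jaw": -0.2}, {"x": 0, "y": 0, "z": 0, "wx": 0, "wy": 0, "wz": 0.5, "jaw": -0.2}, {"x": 0, "y": 0, "z": 0, "wx": 0, "wy": 0, "wz": 0.5, "jaw": -0.2}])

```text
time_s: 16.73
ee_pos: [554.2, -198.4, 75.3]
tcp_rot: [3.141, 0.001, 0.402]
force: [4.6, -0.1, 0.4]
finger_gap: 48.3
```

```bash
python3 tq.py; python3 shot.py w14; python3 tq.py
```

```text
t 16.73 pos [ 554.2 -198.4   75.3] rpy [1.7998e+02 3.0000e-02 2.3020e+01] gap 48.3 F [ 4.6 -0.1  0.4] M [-0.019 -0.882  0.462] tau6 0.4587 q6 0.708
[ 554.2 -198.4   75.3] [1.7998e+02 3.0000e-02 2.3020e+01]
t 16.78 pos [ 554.2 -198.3   75.3] rpy [1.7998e+02 3.0000e-02 2.3020e+01] gap 48.3 F [ 5.1 -0.1  1.3] M [ 0.009 -0.911  0.446] tau6 0.4588 q6 0.708
```

View pics/w14.png

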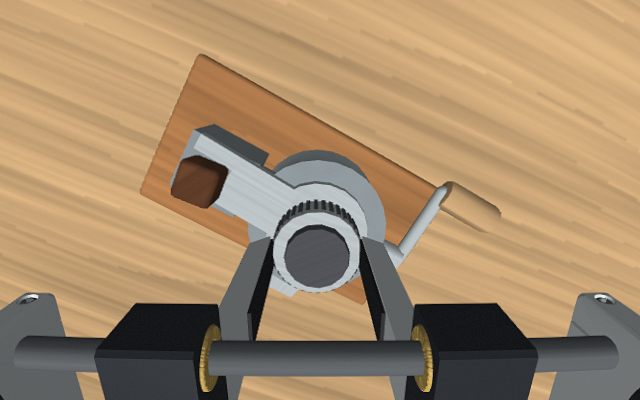

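Ring is at 0.46 N m. The view shows the pin head still in the fork, clear of the fingers. Releasing.

Emit:
step_arm(targets=[{"x": 0, "y": 0, "z": 0, "wx": 0, "wy": 0, "wz": 0, "jaw": 0.2}, {"x": 0, "y": 0, "z": 0, "wx": 0, "wy": 0, "wz": 0, "jaw": 0.3}, {"x": 0, "y": 0, "z": 0, "wx": 0, "wy": 0, "wz": 0, "jaw": 0.3}, {"x": 0, "y": 0, "z": 0, "wx": 0, "wy": 0, "wz": 0, "jaw": 0.3}])

```text
time_s: 17.12
ee_pos: [552.0, -197.6, 74.5]
tcp_rot: [-3.139, 0.004, 0.401]
force: [-1.2, 0.4, 0.0]
finger_gap: 60.8
```

```bash
python3 tq.py
```

```text
t 17.12 pos [ 552.  -197.6   74.5] rpy [-179.83    0.21   22.98] gap 60.8 F [-1.2  0.4  0. ] M [-0.05   0.165  0.006] tau6 0.0032 q6 0.708
```

Emit:
step_arm(targets=[{"x": 0.1, "y": 0, "z": -1, "wx": 0, "wy": 0, "wz": 0, "jaw": 0.3}, {"x": 0.1, "y": 0, "z": -3, "wx": 0, "wy": 0, "wz": 0, "jaw": 0.3}, {"x": 0.1, "y": 0, "z": -6, "wx": 0, "wy": 0, "wz": 0, "jaw": 0.3}, {"x": 0.1, "y": 0, "z": -9, "wx": 0, "wy": 0, "wz": 0, "jaw": 0.3}, {"x": 0.1, "y": 0, "z": -12, "wx": 0, "wy": 0, "wz": 0, "jaw": 0.3}])

```text
time_s: 17.53
ee_pos: [554.2, -197.5, 196.9]
tcp_rot: [-3.14, 0.002, 0.401]
force: [-0.4, 0.4, -0.4]
finger_gap: 61.1
```

Emit:
step_arm(targets=[{"x": -3, "y": 0, "z": 0, "wx": 0, "wy": 0, "wz": 0, "jaw": 0.3}, {"x": -6, "y": 0, "z": 0, "wx": 0, "wy": 0, "wz": 0, "jaw": 0.3}, {"x": -6, "y": 0, "z": 0, "wx": 0, "wy": 0, "wz": 0, "jaw": 0.3}, {"x": -6, "y": 0, "z": 0, "wx": 0, "wy": 0, "wz": 0, "jaw": 0.3}, {"x": -6, "y": 0, "z": 0, "wx": 0, "wy": 0, "wz": 0, "jaw": 0.3}])

```text
time_s: 17.95
ee_pos: [499.9, -221.1, 195.7]
tcp_rot: [-3.141, -0.0, 0.401]
force: [0.3, -0.3, -0.1]
finger_gap: 60.7
```

```bash
python3 tq.py; python3 shot.py w15; python3 - <<'E'
from bench import viewer
import cv2
p,d=viewer.read_camera('side');cv2.imwrite('pics/s15.png',p[:,:,::-1])
E
```

```text
t 17.95 pos [ 499.9 -221.1  195.7] rpy [-179.99   -0.     22.96] gap 60.7 F [ 0.3 -0.3 -0.1] M [-0.035  0.129 -0.028] tau6 -0.0003 q6 0.626
[ 499.9 -221.1  195.7] [-179.99   -0.     22.96]
```

View pics/w15.png

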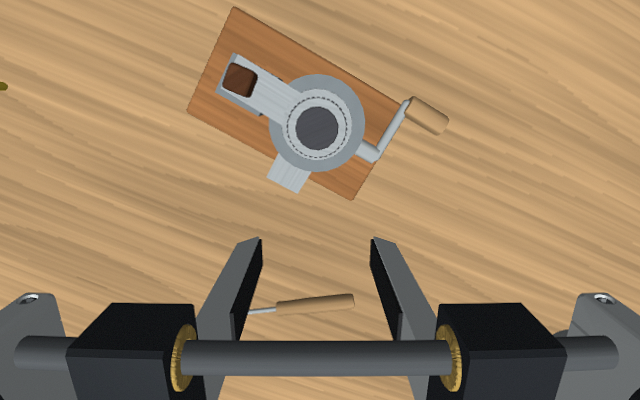

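View pics/s15.png

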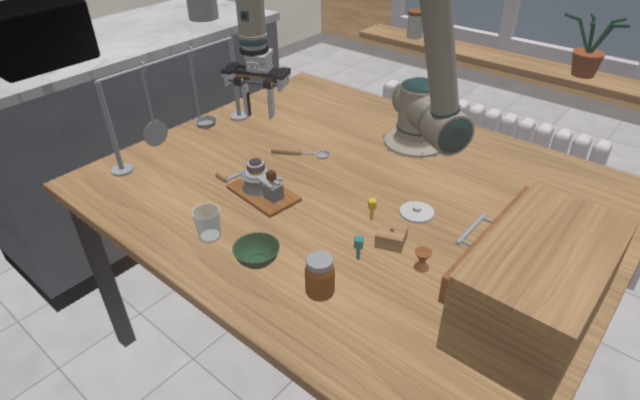

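```bash
python3 - <<'E'
from meas import *
p=cv2.imread('pics/w15.png').astype(int);f=np.load('pics/w15.npz');T=f['T'];d=f['d']
x0,y0,x1,y1=215,55,265,105
sub=p[y0:y1,x0:x1];m=((sub[:,:,2]>sub[:,:,0]+12)&(sub.max(2)<95)).astype(np.uint8)
k,l,st,ce=cv2.connectedComponentsWithStats(m);i=1+st[1:,4].argmax()
dep=np.where(l==i,d[y0:y1,x0:x1],0)
pts=np.array([fromdepth(c,(x+x0,y+y0),dep[y,x],T) for y,x in np.argwhere(dep>0)])
zt=np.percentile(pts[:,2],90);top=pts[pts[:,2]>zt-3];print('pin head top',zt.round(1),cv2.minAreaRect(top[:,:2].astype(np.float32)))
from bench import job
print(job.finish_job())
E
```

```text
pin head top 104.1 ((565.519775390625, -124.3691177368164), (21.45034408569336, 21.24312973022461), 89.26441955566406)
the job is handed in; nothing more can be done
None
```

The job is handed in: the holding pin is down in the mill's hole through the fork and the ring is tight. `finish_job()` gave no verdict, so I can't confirm it was scored as met.

- **Pin:** The dark wooden pin came out of its block and went through the fork into the hole without any noticeable contact force. After I let go, its head top measured 103–104 mm over the counter, and fully down is 103.
- **Ring:** I turned it 67° (1.17 rad) clockwise in one grasp. The torque held level at about 0.1 N m until 55–59°, then climbed. I stopped with it holding at 0.46 N m, and the single highest reading was 0.52. I then opened the fingers and moved the arm clear.
- **Last checks:** The final side view shows the pin standing in the fork and the other kitchen things apparently where they were; I did not measure them.
- **What disagreed:**
  - The pin head measured about 3 mm further in x after tightening, from (562, -123) to (565.5, -124). This was seen from a different camera angle. It could be the pin shifting or tilting slightly in its clearance, or camera calibration error, and I did not look into it further.
  - The top camera put the pin about 6 mm from where the wrist camera did at the start. I relied on the wrist camera, and the fit confirmed it.
- **Not measured:** The fork's movement. It looked unmoved apart from the play between fork and pin.

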